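# Clamp a power board in the cam-lever board holder

## Task

Set the power board (the one with the transformer) flat and centred on the two rails of the board holder, between the sprung jaw bar and the fixed jaw, without dropping it. Then swing the cam lever clockwise to take up the gap and squeeze the board square against the fixed jaw, stopping when the pointer on the sprung jaw stands between the two long lines of its scale. Do not let the pointer overrun the second long line, and leave the lever there, with the other board, the flush cutter and the solder reel undisturbed.

Things in the scene. Friction and masses are not known exactly. Their poses are not given: they have to be found in the camera images.
- power_board: green board 70 (own x) x 130 (y) x 3.2 mm, 0.26 kg; in its middle a dark steel transformer 34 (x) x 42 (y) mm, top 35 mm above the underside, clear at both x sides, yellow windings at its y ends (to y = +-27); two black capacitors (y = 42) and a terminal block (y = -52) under 30 mm high. Starts on the bench. Origin: centre of the underside. Lift it by the transformer. Either way round is right
- holder: board holder fixed to the bench: plate 130 (x) x 344 (y) x 12 mm with two steel rails along y (at x = +-28, 12 mm wide, y -102 to +166). Origin: centre of the plate's underside, on the bench; +y is the clamping direction, from the lever's end to the fixed jaw. The board lies on the rail tops, 26 mm above the origin
- fixed_jaw: fixed jaw: aluminium bar 96 (x) x 24 (y) x 26 mm high, screwed across the rails at the holder's +y end. Origin: middle of its clamping face, at rail-top height (26 mm above the bench); axes as the holder's, the face looks to -y. It never moves during the job, but stands somewhere else along the rails each time
- jaw_face (a point): middle of the sprung jaw bar's clamping face, 0.5 mm above rail-top height. The bar is 96 (x) x 14 (y) x 26 mm high and looks to the holder's +y, towards the fixed jaw; it moves with the lever. With the lever open the jaws stand 140 to 154 mm apart; the board takes 130 mm
- cam_axis (a point): a point on the cam's upright turning axis, at the height of the lever's grip (74 mm above the bench)
- lever_grip (a point): point on the centre line of the lever's black round grip, 105 mm out from the cam axis, 74 mm above the bench. The grip is level, 17 to 23 mm thick, from 48 to 136 mm out from the axis. It can be pushed sideways by closed fingers reaching down beside it
- cam_lever (a joint): cam lever angle, rad: 0 = fully open, growing clockwise seen from above, stop at 2.7. At 0 the lever points 21 degrees clockwise of the holder's +x (away from the robot); it swings past the holder's -y end towards the robot. The jaw's carriage moves 20 mm x (1 - cos angle) towards the fixed jaw. The lever stays where it is left; it takes 4 to 6 N at the grip
- jaw_bar (a joint): how far the sprung jaw bar is pressed back into its carriage, m (0 to 0.0155). The pointer shows it: a dark tongue on the carriage whose tip runs, towards the lever, over a white plate ruled every 2 mm, with long lines at 0.006 and 0.010. Spring 2.4 N at 0, plus 0.6 N per mm: the bar slides the board against the fixed jaw and only then gives
- relay_board: bystander: smaller green board, 60 x 100 x 3.2 mm, with two black relays 15 mm high and no transformer, lying on the bench. Origin: centre of its underside. Boards' places may be swapped
- flush_cutter: bystander: flush cutter with orange handles, 130 mm long, 13 mm high, lying on the bench beyond the holder. Origin: at its pivot, on the bench
- solder_reel: bystander: solder reel, 62 mm diameter, 44 mm high, standing on its flange beyond the holder. Origin: centre of its underside
There are look-alikes about, which are no part of the job. Leave any blue look-alike of the power_board alone.

How it is judged:
By the outcome, as a careful person would: the job done as asked, in the order asked, and still so for the second after the job is handed in, with the robot touching nothing.
It also fails if it takes over 61 s, if anything falls off the work surface, if the arm or the gripper's body presses on something with over 40 N, if the wrist force passes 120 N, or if a joint passes its speed limit or range.

## Robot

A 7-joint arm with a two-finger parallel gripper is mounted at the origin on the work surface. World frame = base frame: x ahead of the robot, y to its left, z up, the work surface at z = 0. Lengths are in m, angles in degrees, forces in N, time in s.
With the tool pointing down it reaches from about 0.4 to 0.9 m from the base axis. Payload 5.5 kg.
Tool frame: the origin (TCP) lies midway between the tips of the shut fingers; the grasp point (between the pads) lies 19 mm behind it; x points along the fingers, y is the direction in which the jaws open and shut, and the axes are right-handed (so a half turn about x gives the same grasp; the last joint's range is limited). The gripper opens to 85 mm and grips with 20 to 120 N. Pads are 22 mm wide; open, the fingers measure 114 mm over their backs; the gripper's body (76 mm by 85 mm) begins 54 mm behind the grasp point. The pads swing forward as they close: fully open they stand 13 mm farther back than shut.
Start: joints at [-50.065, 28.699, -24.465, 88.831, 12.651, 65.22, -12.049], TCP at [0.273, 0.59, 0.231] pointing down, gripper open.
Joint ranges: [-164.97, 164.97], [-17.58, 116.51], [-87.97, 89.64], [11.32, 138.91], [-80.73, 260.73], [10.89, 115.49], [-147.41, 147.41]. Speed limits (degrees/s): [147.25, 147.25, 180, 180, 180, 180, 180].

## Interface

Orientations are given as a 3x3 rotation matrix whose columns are the frame's x, y, z axes.
In Python, from rig import r, read_camera, camera_info gives the robot as it stands.
- The arm moves only by the tool step_arm, never from a script. Its argument "steps" is a list that holds one entry, the list of rows, each a list of 5 numbers: the finger opening in cm, from 0 to 8.54, then the shift along the tool's x, y, z in cm, then the turn about the tool's x in degrees. A call has 1 to 12 rows; each row shifts and turns the commanded pose from where the row before left it, along the tool's axes as they then stand; what a row does not reach is not made up. A row lasts 1/12 s, in which the tool goes at most 41.7 mm and 7.16 degrees, less where a joint would pass 70% of its speed; a pose out of reach is approached as far as the arm can. A call with a gripper value outside its range is refused whole. The fingers move at their own pace and stop on an object; "newtons" is the grip in N (left out, the last holds). Time passes only in rows, so rows that do not move let the fingers close. It gives the time, the measured TCP pose, the force and the opening at its end, in the units of the state.
- r.state(): the state, without advancing time (a new reading comes with each control period).
- read_camera(name): name is "side" or "top"; returns the picture (420x560x3 uint8, red, green, blue); there is no depth.
- camera_info(name): a dict with "fx", "fy", "cx", "cy" (pixels), "k1" (the pictures are not rectified: a ray, as slopes to the right and down, at radius r is drawn at 1 + k1 r^2 times it, then the intrinsics apply), "view" (4x4, takes a point from world to camera coordinates). Camera axes: x right, y up, looking along -z (the intrinsics and any distortion apply to the point x, -y, -z); pixel columns grow to the right and rows downward; lengths in m; the calibration is good to about 2 mm. A picture is of the moment at which its call begins. camera_info takes no time and is no camera call.
- r.finish_job(): hands the job in, once; it reports no verdict.
The state is a dict: "clock": time; "joint_positions": joint angles; "qvel": joint speeds; "effort": joint torques, N m; "eef_pos": TCP position; "tcp_rot": TCP orientation; "contact_force": force on the tool from outside, world axes, zero at the start; "wrist_torque": the same for the moment, N m; "grip_width": finger opening in m.
Only numpy, scipy, OpenCV 4.12 (cv2) and the standard library are available. Lean on these libraries where they do the work, as an engineer would, in place of code of your own. Each camera call takes 0.05 s, during which the arm holds its last target.

## Working session

There is one attempt and no reset: what is moved stays moved. The work goes in short steps, Python scripts to look and compute and a tool call to move; the robot and the scene stay as the last step left them, time stands still between calls to the robot, and variables do not carry over. Pictures are saved under pics/ and viewed, and the job is handed in when it is done.

Besides the shell and the picture viewer there is one more tool, called after "Call:" by a JSON object that holds its "fn" and its "kwargs", one argument or row to a line. step_arm: Moves the arm, as the interface text tells. Its arguments: {"type":"object","properties":{"steps":{"type":"array"},"newtons":{"type":"number"}},"required":["steps"]}

```bash
ls; mkdir -p pics
python3 - <<'E'
from rig import r, read_camera, camera_info
import cv2, numpy as np
for n in("side","top"):
    im=read_camera(n); cv2.imwrite(f"pics/{n}0.png",im[:,:,::-1]); i=camera_info(n); print(n,{k:(np.round(v,4).tolist()) for k,v in i.items()})
s=r.state(); print({k:np.round(v,4).tolist() for k,v in s.items()})
E
```

```text
pics
side {'fx': 411.5253, 'fy': 411.5253, 'cx': 284.0569, 'cy': 209.3317, 'k1': 0.0069, 'view': [[0.9893, -0.145, -0.0179, -0.5041], [0.1065, 0.6316, 0.7679, -0.1807], [-0.1001, -0.7616, 0.6403, -0.8966], [0.0, 0.0, 0.0, 1.0]]}
top {'fx': 392.5795, 'fy': 392.5795, 'cx': 276.0738, 'cy': 208.4159, 'k1': -0.0449, 'view': [[0.0201, -0.9997, 0.0142, 0.0872], [0.9937, 0.0216, 0.1103, -0.5387], [-0.1106, 0.0119, 0.9938, -1.18], [0.0, 0.0, 0.0, 1.0]]}
{'clock': 0.1, 'joint_positions': [-50.0637, 28.7495, -24.4545, 88.8851, 12.6512, 65.2216, -12.0498], 'qvel': [0.0909, -0.1362, 0.0312, -0.1245, -0.0531, 0.0901, -0.0255], 'effort': [-0.0113, -57.0808, -5.8384, -28.1749, 0.0105, 0.0055, 0.0], 'eef_pos': [0.273, 0.5892, 0.2304], 'tcp_rot': [[-0.0008, 0.4203, 0.9074], [-0.0016, 0.9074, -0.4203], [-1.0, -0.0018, -0.0001]], 'contact_force': [-0.5517, 0.3853, -0.1079], 'wrist_torque': [-0.0071, 0.0063, -0.0002], 'grip_width': 0.0853}
```

View pics/side0.png

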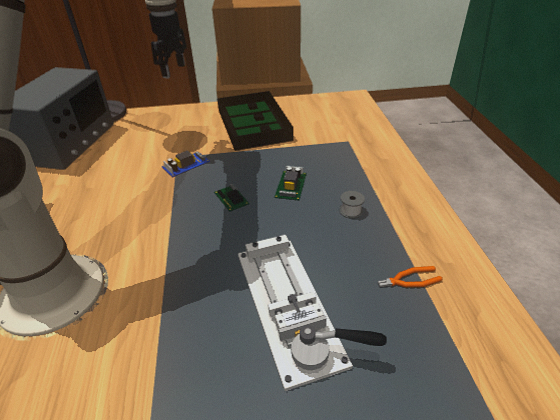

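View pics/top0.png

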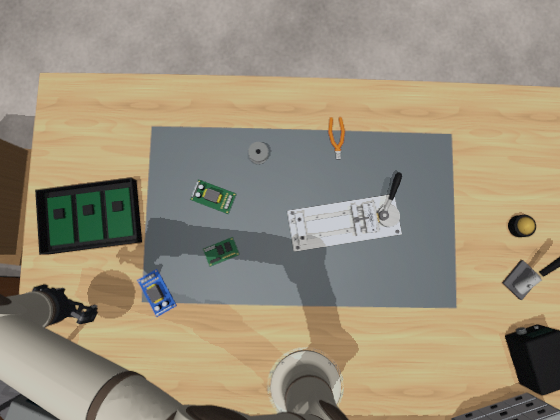

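Candidates for the power board in the top view:
- Green board with a dark and yellow block at (213,196).
- Small green board at (221,251), which is the relay board.
- Blue look-alike at (157,293).
- Three green boards in the black tray at (60–118,210).

By the description I choose (213,196), and I'm checking it in close crops.

Run:
```python
import cv2, numpy as np
t=cv2.imread("pics/top0.png"); s=cv2.imread("pics/side0.png")
def c(im,x,y,w,h,k): return cv2.resize(im[y:y+h,x:x+w],None,fx=k,fy=k,interpolation=cv2.INTER_CUBIC)
a=c(t,180,170,70,100,6); cv2.imwrite("pics/c1.png",a)
cv2.imwrite("pics/c2.png",c(s,205,155,130,65,6))
cv2.imwrite("pics/c3.png",c(t,280,165,130,90,6))
cv2.imwrite("pics/c4.png",c(s,230,230,165,160,3.7))
```

```text
(no output)
```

View pics/c1.png

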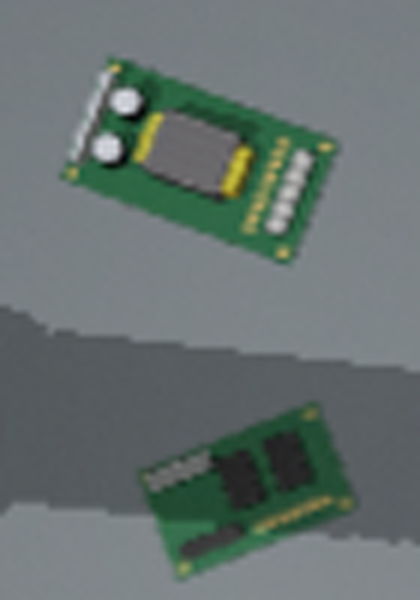

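View pics/c2.png

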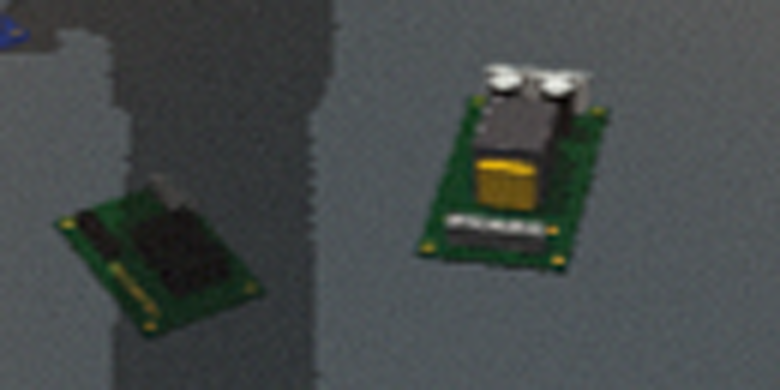

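View pics/c3.png

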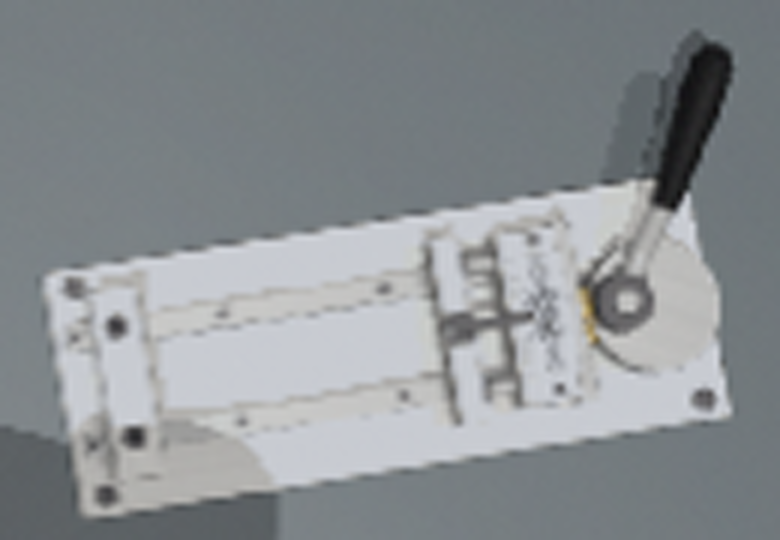

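View pics/c4.png

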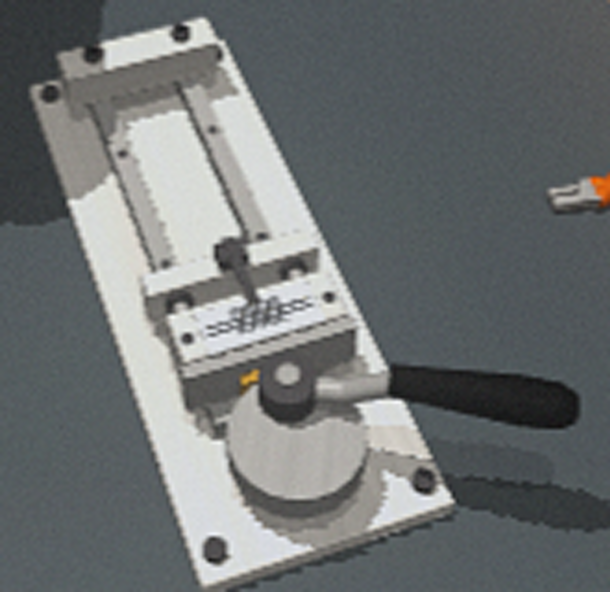

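The crops confirm the choice. The board at top (213,196) and side (291,183) has the dark steel transformer, yellow windings and two capacitors. The one at (221,251) is the relay board. The lever points right and up in the top view, with the fixed jaw at the left end. Next I'll measure.

```bash
cat > h.py <<'E'
import numpy as np, cv2
from scipy.optimize import least_squares
from rig import camera_info
INF={n:camera_info(n) for n in("top","side")}
def proj(n,P):
    i=INF[n]; V=np.array(i["view"]); P=np.atleast_2d(P); c=P@V[:3,:3].T+V[:3,3]
    s=np.c_[c[:,0],-c[:,1]]/(-c[:,2:3]); k=1+i["k1"]*(s**2).sum(1,keepdims=True)
    return s*k*[i["fx"],i["fy"]]+[i["cx"],i["cy"]]
def ray(n,px):
    i=INF[n]; V=np.array(i["view"]); px=np.atleast_2d(px).astype(float)
    d=(px-[i["cx"],i["cy"]])/[i["fx"],i["fy"]]; s=d.copy()
    for _ in range(20): s=d/(1+i["k1"]*(s**2).sum(1,keepdims=True))
    D=np.c_[s[:,0],-s[:,1],-np.ones(len(s))]@V[:3,:3]
    return -V[:3,:3].T@V[:3,3],D
def plane(n,px,z):
    o,D=ray(n,px); return o+D*((z-o[2])/D[:,2:3])
def tri(a,b):
    o1,d1=ray("top",a);o2,d2=ray("side",b);d1=d1[0]/np.linalg.norm(d1);d2=d2[0]/np.linalg.norm(d2)
    A=np.c_[d1,-d2]; t=np.linalg.lstsq(A,o2-o1,rcond=None)[0]; p,q=o1+t[0]*d1,o2+t[1]*d2
    return (p+q)/2,np.linalg.norm(p-q)
def mask(im,lo,hi): return cv2.inRange(cv2.cvtColor(im,cv2.COLOR_BGR2HSV),lo,hi)
E
python3 - <<'E'
from h import *
for n,box in(("top",(185,170,60,55)),("side",(270,155,45,50))):
    im=cv2.imread(f"pics/{n}0.png"); x,y,w,h=box
    sub=cv2.resize(im[y:y+h,x:x+w],None,fx=4,fy=4,interpolation=cv2.INTER_CUBIC)
    bg=np.median(im[y:y+h,x:x+w].reshape(-1,3),0)
    hsv=cv2.cvtColor(sub,cv2.COLOR_BGR2HSV)
    g=cv2.inRange(hsv,(35,90,30),(90,255,255)); 
    g=cv2.morphologyEx(g,cv2.MORPH_CLOSE,np.ones((25,25)))
    cs=max(cv2.findContours(g,0,2)[0],key=cv2.contourArea)
    hull=cv2.convexHull(cs)
    ap=cv2.approxPolyN(hull,4) if hasattr(cv2,"approxPolyN") else cv2.approxPolyDP(hull,10,True)
    p=(ap.reshape(-1,2)-1.5)/4+[x,y]
    P=plane(n,p,.0032); print(n,p.round(1).tolist(),P[:,:2].round(4).tolist(),np.linalg.norm(P-np.roll(P,-1,0),axis=1).round(4),P.mean(0).round(4))
    # yellow + dark
    ye=cv2.inRange(hsv,(20,120,60),(34,255,255)); 
    o=sub.copy(); o[g>0]=o[g>0]//2+np.array([0,100,0],np.uint8); o[ye>0]=(0,0,255); cv2.polylines(o,[ap.reshape(-1,1,2)],True,(255,0,255),1)
    cv2.imwrite(f"pics/bd_{n}.png",cv2.resize(o,None,fx=2,fy=2))
# holder white
im=cv2.imread("pics/top0.png")
x,y,w,h=275,170,140,90
sub=cv2.resize(im[y:y+h,x:x+w],None,fx=5,fy=5,interpolation=cv2.INTER_CUBIC)
m=cv2.inRange(cv2.cvtColor(sub,cv2.COLOR_BGR2GRAY),135,255)
m=cv2.morphologyEx(m,cv2.MORPH_OPEN,np.ones((9,9)))
o=sub.copy(); cs=max(cv2.findContours(m,0,2)[0],key=cv2.contourArea); cv2.drawContours(o,[cs],-1,(0,0,255),1); cv2.imwrite("pics/hold.png",o)
ap=cv2.approxPolyN(cv2.convexHull(cs),4).reshape(-1,2); p=(ap-2)/5+[x,y]; P=plane("top",p,.012)
print(p.round(1).tolist(),P.round(4).tolist(),np.linalg.norm(P-np.roll(P,-1,0),axis=1).round(4),P.mean(0))
E
```

```text
top [[235.9, 193.1], [227.6, 213.6], [190.1, 199.4], [198.1, 178.9]] [[0.5855, 0.2261], [0.5199, 0.2499], [0.5624, 0.3696], [0.6285, 0.3472]] [0.0698 0.127  0.0698 0.1285] [0.5741 0.2982 0.0032]
side [[305.9, 172.6], [298.9, 199.9], [273.6, 197.1], [282.9, 170.4]] [[0.6264, 0.3494], [0.5835, 0.2248], [0.517, 0.2485], [0.5607, 0.3728]] [0.1318 0.0706 0.1318 0.0697] [0.5719 0.2989 0.0032]
[[401.8, 234.4], [292.2, 252.4], [285.6, 209.4], [397.6, 192.2]] [[0.4654, -0.2969, 0.012], [0.403, 0.0457, 0.012], [0.5362, 0.0685, 0.012], [0.5987, -0.2855, 0.012]] [0.3483 0.1351 0.3594 0.1338] [ 0.50083106 -0.11704926  0.012     ]
```

View pics/hold.png

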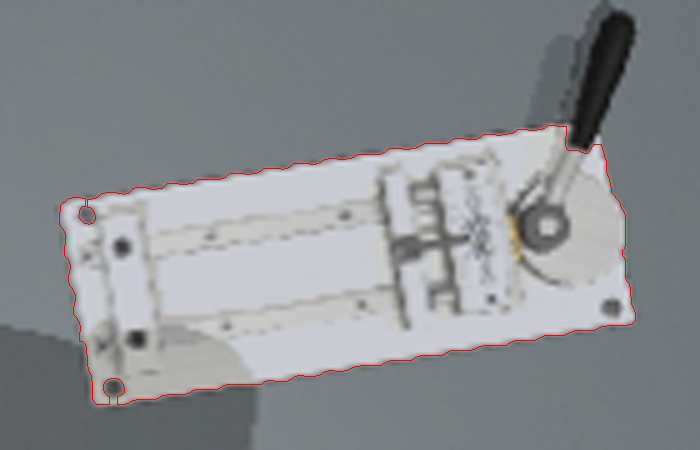

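View pics/bd_top.png

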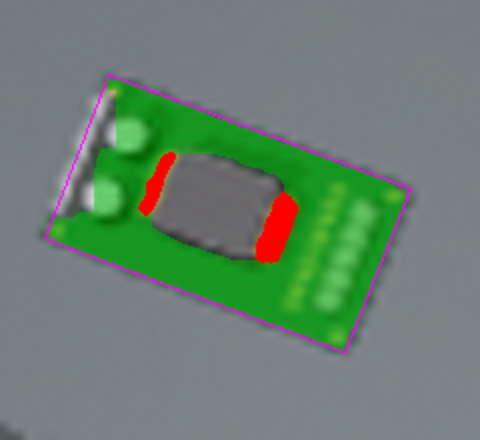

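View pics/bd_side.png

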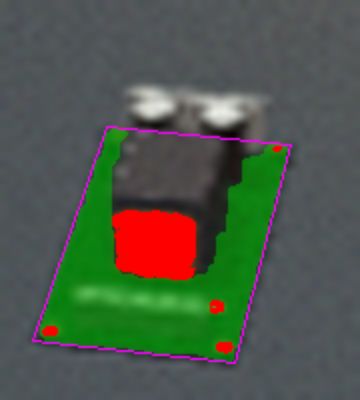

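```bash
cat >> h.py <<'E'
def rect(n,im,org,ang,z,xr,yr,k=3):
    """holder-frame picture of plane z: cols=holder y, rows=holder x (top row = max x), k px per mm"""
    ys=np.arange(yr[0],yr[1],1/k)/1000; xs=np.arange(xr[1],xr[0],-1/k)/1000
    Y,X=np.meshgrid(ys,xs); c,s=np.cos(ang),np.sin(ang)
    P=np.c_[(org[0]+c*X-s*Y).ravel(),(org[1]+s*X+c*Y).ravel(),np.full(X.size,z)]
    uv=proj(n,P).astype(np.float32).reshape(*X.shape,2)
    return cv2.remap(im,uv[...,0],uv[...,1],cv2.INTER_CUBIC)
E
python3 - <<'E'
from h import *
from rig import read_camera
for n in("top","side"):
    a=np.mean([read_camera(n).astype(float) for _ in range(4)],0); cv2.imwrite(f"pics/{n}_avg.png",a[:,:,::-1].round().astype(np.uint8))
org=np.array([.501,-.117]); ang=np.radians(10.1)
out=[]
for n in("top","side"):
    im=cv2.imread(f"pics/{n}_avg.png")
    for z in (.012,.052):
        q=rect(n,im,org,ang,z,(-85,125),(-220,195),1.9)
        for v in range(-200,200,50): cv2.line(q,(int((v+220)*1.9),0),(int((v+220)*1.9),6),(0,0,255),1)
        for v in range(-50,101,50): cv2.line(q,(0,int((125-v)*1.9)),(6,int((125-v)*1.9)),(0,0,255),1)
        cv2.imwrite(f"pics/r_{n}_{int(z*1000)}.png",q)
print(-np.array(INF["side"]["view"])[:3,:3].T@np.array(INF["side"]["view"])[:3,3])
E
```

```text
[ 0.42820327 -0.64179551  0.7038524 ]
```

View pics/r_top_12.png

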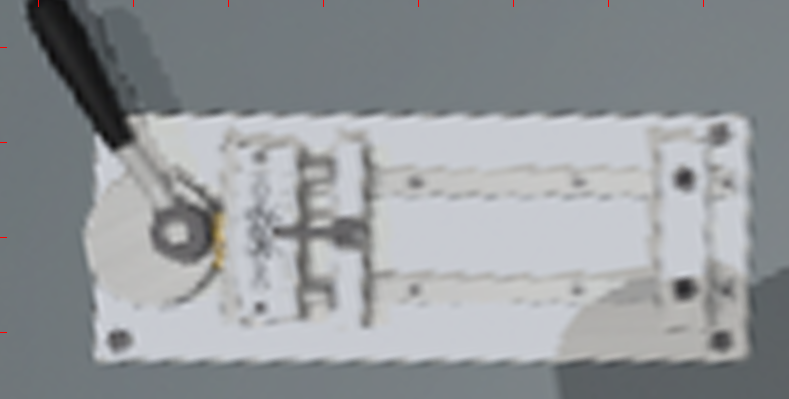

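View pics/r_side_12.png

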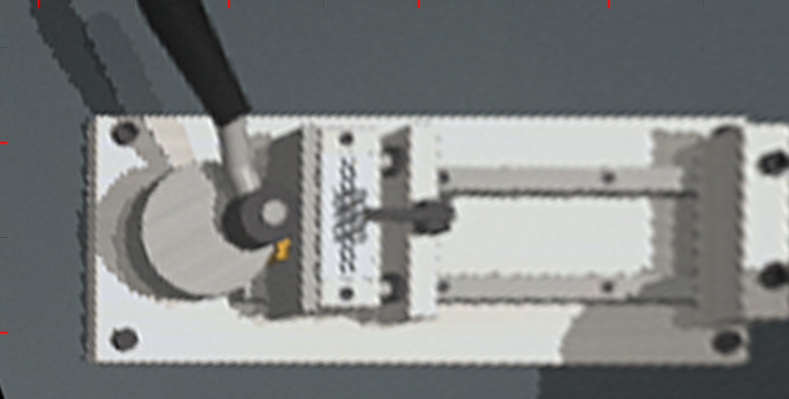

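View pics/r_top_52.png

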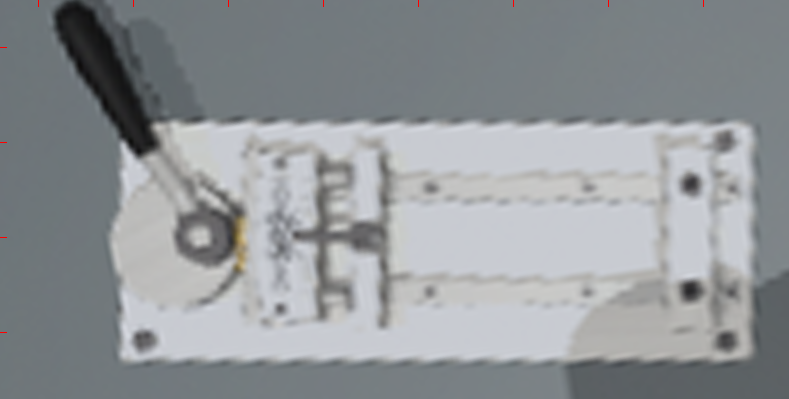

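View pics/r_side_52.png

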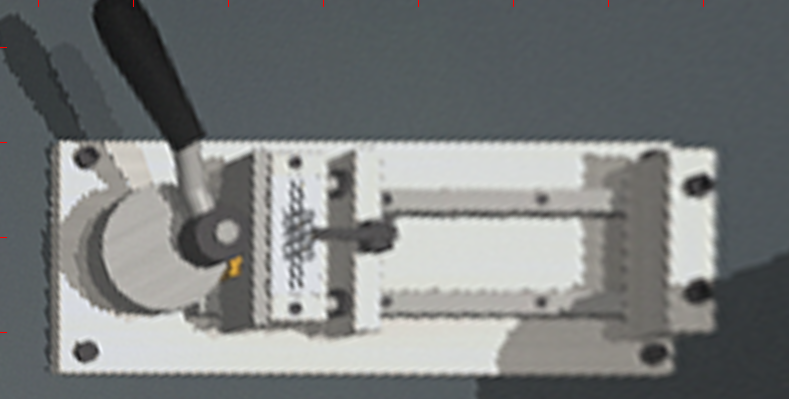

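Run:
```python
from h import *
from scipy.signal import find_peaks
from scipy.ndimage import gaussian_filter1d
ang=np.radians(10.1); org=np.array([.501,-.117]); k=5
for n in("top","side"):
    im=cv2.imread(f"pics/{n}_avg.png")
    print(n)
    def prof(z,xr,yr,axis,lab):
        q=cv2.cvtColor(rect(n,im,org,ang,z,xr,yr,k),cv2.COLOR_BGR2GRAY).astype(float)
        p=gaussian_filter1d(q.mean(axis),3); g=np.gradient(p)*k
        i=find_peaks(abs(g),height=4)[0]
        c=(yr[0]+i/k) if axis==0 else (xr[1]-i/k)
        print(' ',lab,[(round(float(a),1),round(float(b))) for a,b in zip(c,g[i])])
    prof(.052,(25,45),(-60,160),0,"z52 x25..45")
    prof(.052,(-45,-25),(-60,160),0,"z52 x-45..-25")
    prof(.052,(-12,-6),(-60,160),0,"z52 x-12..-6")
    prof(.012,(-40,40),(155,190),0,"plate +y end")
    prof(.012,(-60,-30),(-190,-150),0,"plate -y end")
    prof(.012,(-90,90),(0,60),1,"plate x, y0..60")
    prof(.012,(-90,90),(-110,-60),1,"plate x, y-110..-60")
    prof(.012,(-90,90),(60,110),1,"plate x, y60..110")
    prof(.026,(-45,45),(10,90),1,"rails")
```

```text
top
  z52 x25..45 [(-53.6, -18), (-49.0, 10), (-38.8, -5), (-33.8, 13), (-20.4, -20), (-15.6, 14), (126.8, -8), (131.8, 8), (139.8, -11), (148.2, 12), (153.6, -8), (158.8, 4)]
  z52 x-45..-25 [(-53.8, -19), (-48.8, 11), (-39.0, -7), (-34.2, 12), (-20.6, -20), (-15.6, 16), (3.8, -5), (86.2, -6), (132.0, 5), (138.2, -10), (149.0, 8), (154.2, -10), (158.8, 5)]
  z52 x-12..-6 [(-53.2, -22), (-47.8, 21), (-34.8, -6), (-21.2, -12), (-16.0, 16), (125.2, -5), (130.6, 6), (153.8, -8), (158.6, 6)]
  plate +y end [(156.6, 5), (173.2, -15)]
  plate -y end [(-169.8, 24), (-162.6, -9), (-152.0, 6)]
  plate x, y0..60 [(64.0, 22), (37.6, -5), (24.4, -5), (20.4, 7), (-18.4, -7), (-22.6, 6), (-64.6, -21)]
  plate x, y-110..-60 [(64.4, 25), (54.6, -5), (47.4, 5), (6.2, -7), (0.0, 5), (-9.8, 4), (-33.8, -4), (-45.6, 5), (-64.6, -21)]
  plate x, y60..110 [(64.0, 23), (38.0, -6), (34.0, 4), (24.2, -6), (20.4, 7), (-18.0, -6), (-22.4, 4), (-26.4, -5), (-64.4, -24)]
  rails [(36.8, -5), (23.4, -6), (19.6, 8), (-18.8, -6), (-23.0, 5)]
side
  z52 x25..45 [(-51.4, 5), (-48.0, -25), (-42.8, -14), (-33.2, 41), (
[... 527 characters left out ...]
32), (155.8, -30)]
  plate +y end [(171.0, 25), (180.4, -6)]
  plate -y end [(-177.2, -14), (-174.2, 19), (-169.8, 46), (-160.8, -17)]
  plate x, y0..60 [(67.4, -4), (64.0, 42), (37.4, -12), (25.2, -22), (21.6, 24), (2.0, 13), (-19.0, -11), (-27.8, 4), (-31.4, -21), (-34.8, 30), (-66.0, -39), (-69.6, 4)]
  plate x, y-110..-60 [(64.0, 34), (55.2, -13), (40.2, -6), (18.6, 5), (7.6, -5), (-5.6, 13), (-27.6, -6), (-34.0, 7), (-42.4, 20), (-65.6, -42), (-69.0, 4)]
  plate x, y60..110 [(63.8, 41), (37.0, -12), (29.4, 5), (25.2, -28), (21.4, 41), (-19.0, -13), (-28.0, 5), (-31.6, -24), (-35.2, 25), (-66.4, -30)]
  rails [(33.2, -13), (21.4, -29), (17.8, 42), (-22.0, -14), (-34.2, -25), (-37.6, 31)]
```

```bash
cat >> h.py <<'E'
ANG=np.radians(10.1); C,S=np.cos(ANG),np.sin(ANG)
R2=np.array([[C,-S],[S,C]])
ORG=np.array([.501,-.117])+R2@[-.0005,.0017]
def h2w(p): return ORG+R2@np.asarray(p)
def w2h(p): return R2.T@(np.asarray(p)[:2]-ORG)
E
python3 - <<'E'
from h import *
o0=np.array([.501,-.117])
def px(n,x,y,z): w=o0+R2@[x/1000,y/1000]; return proj(n,[*w,z])[0]
a=px("top",.3,-113.2,.052); b=px("side",2.9,-100,.052); print(a,b)
P,e=tri(a,b); print("hub",P.round(4),"resid",round(e,4),"holder",w2h(P).round(4))
for n in("top","side"):
    im=cv2.imread(f"pics/{n}_avg.png")
    q=rect(n,im,ORG,ANG,.074,(-60,160),(-230,-40),3)
    m=cv2.inRange(cv2.cvtColor(q,cv2.COLOR_BGR2GRAY),0,48); m=cv2.morphologyEx(m,cv2.MORPH_OPEN,np.ones((9,9)))
    cs=max(cv2.findContours(m,0,2)[0],key=cv2.contourArea); 
    (cx,cy),(w,h),an=cv2.minAreaRect(cs); bx=cv2.boxPoints(((cx,cy),(w,h),an))
    cen=np.array([160-cy/3,-230+cx/3]); 
    vx,vy,x0,y0=cv2.fitLine(cs,cv2.DIST_L2,0,.01,.01).ravel(); d=np.array([-vy,vx]); d*=np.sign(d[0])
    o=q.copy(); cv2.drawContours(o,[cs],-1,(0,0,255),1); cv2.circle(o,(int((0-(-230))*3),0),3,255,-1); cv2.imwrite(f"pics/grip_{n}.png",o)
    print(n,"grip center holder mm",cen.round(1),"L,W",round(max(w,h)/3,1),round(min(w,h)/3,1),"dir deg",np.degrees(np.arctan2(d[1],d[0])).round(1),
      "hub on z74:",)
E
```

```text
[383.63543525 215.01292887] [307.027433   330.41682082]
hub [ 0.5195 -0.2243  0.0662] resid 0.0004 holder [-1.000e-04 -1.105e-01]
top grip center holder mm [  82.6 -158.1] L,W 86.2 22.6 dir deg -27.5 hub on z74:
side grip center holder mm [  80.9 -156.3] L,W 87.7 27.4 dir deg -28.7 hub on z74:
```

View pics/grip_top.png

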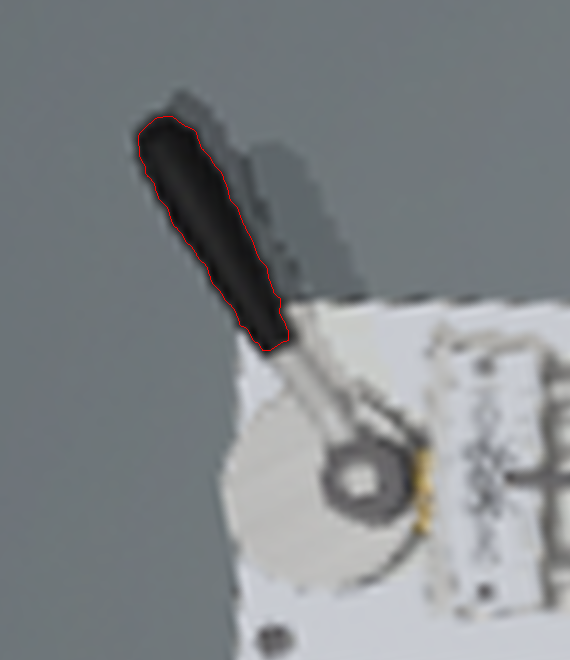

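View pics/grip_side.png

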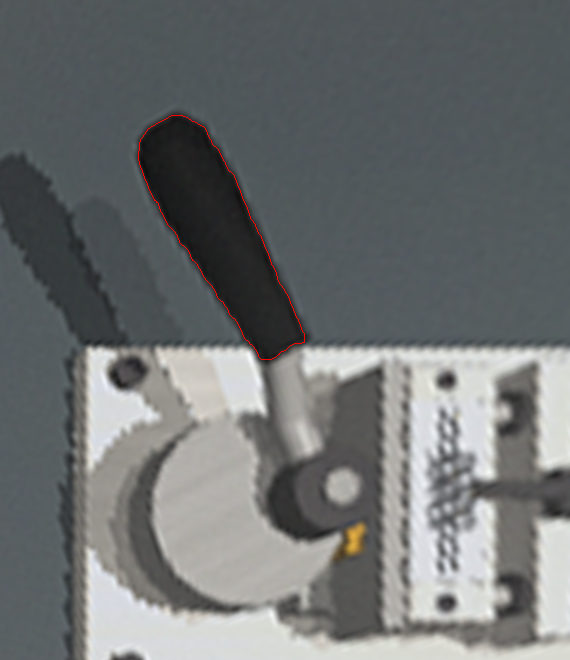

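Measurements so far:
- Power board at (0.573, 0.2985), its x-axis at −19.3° (sides 70 × 129 mm, both views agreeing to 2 mm).
- Holder yaw 10.1°, origin about (0.500, −0.115).
- Jaw gap about 151 mm (side 151.8, top 150.7).

Now I'll move above the board.

Call:
{"fn": "step_arm", "kwargs": {
  "steps": [
    [[8.5, 0, -1.25, 3.59, 0], [8.5, 0, -1.25, 3.59, 0], [8.5, 0, -1.25, 3.59, 0], [8.5, 0, -1.25, 3.59, 0], [8.5, 0, -1.25, 3.59, 0], [8.5, 0, -1.25, 3.59, 0], [8.5, 0, -1.25, 3.59, 0], [8.5, 0, -1.25, 3.59, 0], [8.5, 0, -1.25, 3.59, 0], [8.5, 0, -1.25, 3.59, 0], [8.5, 0, -1.25, 3.59, 0], [8.5, 0, 0, 0, 0]]
  ],
  "newtons": 40
}}

```text
clock: 1.5
eef_pos: [0.5812, 0.289, 0.231]
tcp_rot: [[0.004, 0.432, 0.902], [-0.005, 0.902, -0.432], [-1.0, -0.003, 0.006]]
contact_force: [0.9, -2.5, 0.0]
grip_width: 0.0851
```

Call:
{"fn": "step_arm", "kwargs": {
  "steps": [
    [[8.5, 0, 0, 0, 7], [8.5, 0, 0, 0, 7], [8.5, 1, 0, 0, 7], [8.5, 1, 0, 0, 7], [8.5, 1, 0, 0, 7], [8.5, 1, 0, 0, 7], [8.5, 1, 0, 0, 7], [8.5, 1, 0, 0, 7], [8.5, 1, 0, 0, 7], [8.5, 1, 0, 0, 7], [8.5, 0, 0, 0, 7], [8.5, 0, 0, 0, 7]]
  ]
}}

```text
clock: 2.5
eef_pos: [0.5729, 0.2991, 0.1502]
tcp_rot: [[-0.002, 0.944, -0.329], [-0.001, -0.329, -0.944], [-1.0, -0.001, 0.001]]
contact_force: [0.5, 0.2, 0.5]
grip_width: 0.0853
```

```bash
cat > go.py <<'E'
import sys
from rig import r
from h import *
def st(): 
    s=r.state(); R=np.array(s["tcp_rot"]); p=np.array(s["eef_pos"])
    yaw=np.degrees(np.arctan2(R[1,1],R[0,1])); return s,R,p,yaw
def delta(x,y,z,yaw):
    s,R,p,yw=st(); d=R.T@(np.array([x,y,z])-p)*100
    print("clock",round(s["clock"],2),"p",p.round(4),"yaw",yw.round(2),"down",R[:,0].round(3),"F",np.round(s["contact_force"],1),"w",round(s["grip_width"],4),"j",np.round(s["joint_positions"]).tolist())
    dy=(yw-yaw+180)%360-180
    # shift expressed in axes after the turn
    a=np.radians(yaw); Rt=np.c_[[0,0,-1],[np.cos(a),np.sin(a),0],[np.sin(a),-np.cos(a),0]]
    print("tool-axes delta cm now",d.round(2),"| after turn",(Rt.T@(np.array([x,y,z])-p)*100).round(2),"turn",dy.round(2))
if __name__=="__main__": delta(*map(float,sys.argv[1:]))
E
python3 go.py .573 .2985 .005 -19.3
```

```text
clock 2.5 p [0.5729 0.2991 0.1502] yaw -19.19 down [-0.002 -0.001 -1.   ] F [0.5 0.2 0.5] w 0.0853 j [-30.0, 31.0, 0.0, 94.0, -0.0, 55.0, -49.0]
tool-axes delta cm now [14.52  0.05  0.03] | after turn [14.52  0.03  0.05] turn 0.11
```

Call:
{"fn": "step_arm", "kwargs": {
  "steps": [
    [[8.5, 3, 0, 0, 0], [8.5, 3, 0, 0, 0], [6, 3, 0, 0, 0], [6, 2.5, 0, 0, 0], [6, 1.5, 0, 0, 0], [6, 1, 0, 0, 0], [6, 0.5, 0, 0, 0], [6, 0, 0, 0, 0]]
  ]
}}

```text
clock: 3.17
eef_pos: [0.5736, 0.2991, 0.0059]
tcp_rot: [[-0.001, 0.946, -0.323], [-0.0, -0.323, -0.946], [-1.0, -0.0, 0.0]]
contact_force: [0.2, 0.4, 0.8]
grip_width: 0.0598
```

```bash
python3 go.py .573 .2985 .005 -19.3
python3 - <<'E'
from rig import read_camera
import cv2
a=read_camera("side")[:,:,::-1]; b=read_camera("top")[:,:,::-1]
import numpy as np
f=lambda im,x,y,w,h:cv2.resize(im[y:y+h,x:x+w],(400,400),interpolation=cv2.INTER_CUBIC)
cv2.imwrite("pics/g1.png",np.hstack([f(a,240,120,100,100),f(b,165,150,100,100)]))
E
```

```text
clock 3.17 p [0.5736 0.2991 0.0059] yaw -18.85 down [-0.001 -0.    -1.   ] F [0.2 0.4 0.8] w 0.0598 j [-30.0, 42.0, -0.0, 97.0, 0.0, 41.0, -49.0]
tool-axes delta cm now [ 0.09 -0.04  0.08] | after turn [ 0.09 -0.04  0.08] turn 0.45
```

View pics/g1.png

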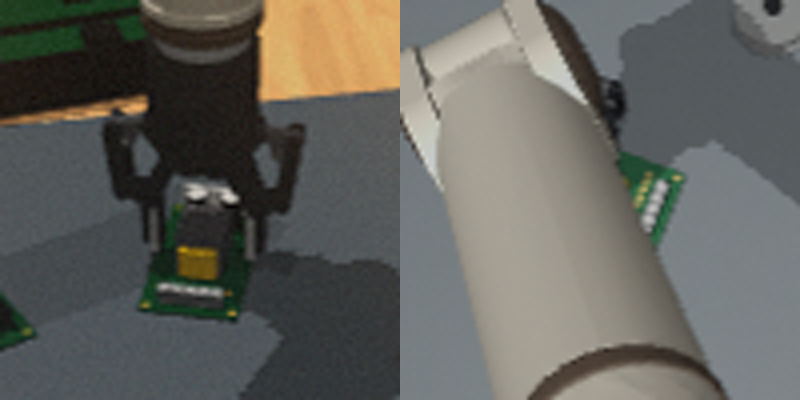

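The side crop shows the fingers on both sides of the transformer (crop 205,240), with the board between them. Closing now.

Call:
{"fn": "step_arm", "kwargs": {
  "steps": [
    [[3, 0, 0, 0, 0.45], [3, 0, 0, 0, 0], [2.5, 0, 0, 0, 0], [2.5, 0, 0, 0, 0], [2.5, 0, 0, 0, 0], [2.5, 0, 0, 0, 0], [2.5, 0, 0, 0, 0], [2.5, 0, 0, 0, 0]]
  ],
  "newtons": 50
}}

```text
clock: 3.93
eef_pos: [0.5747, 0.2998, 0.008]
tcp_rot: [[0.002, 0.944, -0.331], [0.001, -0.331, -0.944], [-1.0, 0.001, -0.002]]
contact_force: [-0.9, -0.2, 5.7]
grip_width: 0.0334
```

```bash
python3 go.py .573 .2985 .125 -19.3
```

```text
clock 3.93 p [0.5747 0.2998 0.008 ] yaw -19.3 down [ 0.002  0.001 -1.   ] F [-0.9 -0.2  5.7] w 0.0334 j [-30.0, 42.0, -0.0, 97.0, 0.0, 41.0, -49.0]
tool-axes delta cm now [-11.7   -0.1    0.15] | after turn [-11.7   -0.12   0.18] turn -0.0
```

Call:
{"fn": "step_arm", "kwargs": {
  "steps": [
    [[2.5, -0.5, 0, 0, 0], [2.5, -1.5, 0, 0, 0], [2.5, -2.5, 0, 0, 0], [2.5, -2.5, 0, 0, 0], [2.5, -2.5, 0, 0, 0], [2.5, -2.5, 0, 0, 0], [2.5, -1, 0, 0, 0], [2.5, 0, 0, 0, 0]]
  ]
}}

```text
clock: 4.6
eef_pos: [0.5758, 0.3001, 0.1402]
tcp_rot: [[0.006, 0.944, -0.331], [0.003, -0.331, -0.944], [-1.0, 0.004, -0.005]]
contact_force: [0.9, -0.4, -1.9]
grip_width: 0.0333
```

Run:
```python
from h import *
w=h2w([0,.0539]); print(w.round(4))
import go; go.delta(w[0],w[1],.134,10.1)
from rig import read_camera
a=read_camera("side")[:,:,::-1]
cv2.imwrite("pics/l1.png",cv2.resize(a[60:220,200:360],(640,640),interpolation=cv2.INTER_CUBIC))
```

```text
[ 0.4908 -0.0623]
clock 4.6 p [0.5758 0.3001 0.1402] yaw -19.31 down [ 0.006  0.003 -1.   ] F [ 0.9 -0.4 -1.9] w 0.0333 j [-30.0, 32.0, 0.0, 94.0, -0.0, 54.0, -49.0]
tool-axes delta cm now [ 0.46  3.96 37.02] | after turn [  0.62 -14.73  34.19] turn -29.41
```

View pics/l1.png

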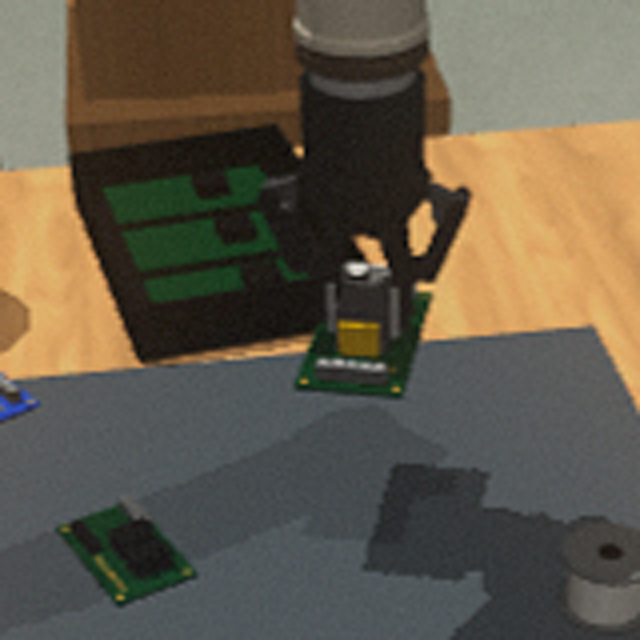

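Lifted: the board hangs level in the grip (crop 360,350). Carrying it over the holder.

Call:
{"fn": "step_arm", "kwargs": {
  "steps": [
    [[2.5, 0, 0.2, 1.5, 0], [2.5, 0, 0.3, 3, 0], [2.5, 0, 0.4, 3.6, 0], [2.5, 0, 0.4, 3.6, 0], [2.5, 0, 0.4, 3.6, 0], [2.5, 0, 0.4, 3.6, 0], [2.5, 0, 0.4, 3.6, 0], [2.5, 0, 0.4, 3.6, 0], [2.5, 0, 0.4, 3.6, 0], [2.5, 0, 0.4, 3.4, 0], [2.5, 0, 0.2, 2.5, 0], [2.5, 0, 0.1, 1.0, 0]]
  ]
}}

```text
clock: 5.65
eef_pos: [0.4872, -0.0644, 0.1344]
tcp_rot: [[-0.005, 0.942, -0.336], [-0.002, -0.336, -0.942], [-1.0, -0.004, 0.003]]
contact_force: [-0.8, -0.8, -2.3]
grip_width: 0.033
```

Call:
{"fn": "step_arm", "kwargs": {
  "steps": [
    [[2.5, 0, 0, 0, -3], [2.5, 0, 0, 0, -5], [2.5, 0, 0, 0, -5.4], [2.5, 0, 0, 0, -5.5], [2.5, 0, 0, 0, -5], [2.5, 0, 0, 0, -3.5], [2.5, 0, 0, 0, -2], [2.5, 0, 0, 0, 0], [2.5, 0, 0, 0, 0]]
  ]
}}

```text
clock: 6.4
eef_pos: [0.4895, -0.0591, 0.1351]
tcp_rot: [[-0.002, 0.985, 0.175], [0.0, 0.175, -0.985], [-1.0, -0.002, -0.001]]
contact_force: [0.2, -0.3, -2.1]
grip_width: 0.0334
```

Run:
```python
from h import *
w=h2w([0,.0539])
import go; go.delta(w[0],w[1],.080,10.1)
from rig import read_camera
a=read_camera("side")[:,:,::-1]; cv2.imwrite("pics/m1s.png",a)
b=read_camera("top")[:,:,::-1]; cv2.imwrite("pics/m1t.png",b)
f=lambda im,x,y,w,h:cv2.resize(im[y:y+h,x:x+w],(400,400),interpolation=cv2.INTER_CUBIC)
cv2.imwrite("pics/m1.png",np.hstack([f(a,210,150,150,150),f(b,270,140,150,150)]))
```

```text
clock 6.4 p [ 0.4895 -0.0591  0.1351] yaw 10.05 down [-0.002  0.    -1.   ] F [ 0.2 -0.3 -2.1] w 0.0334 j [4.0, 18.0, -0.0, 116.0, 0.0, 45.0, 14.0]
tool-axes delta cm now [5.51 0.08 0.35] | after turn [5.51 0.06 0.34] turn -0.05
```

View pics/m1.png

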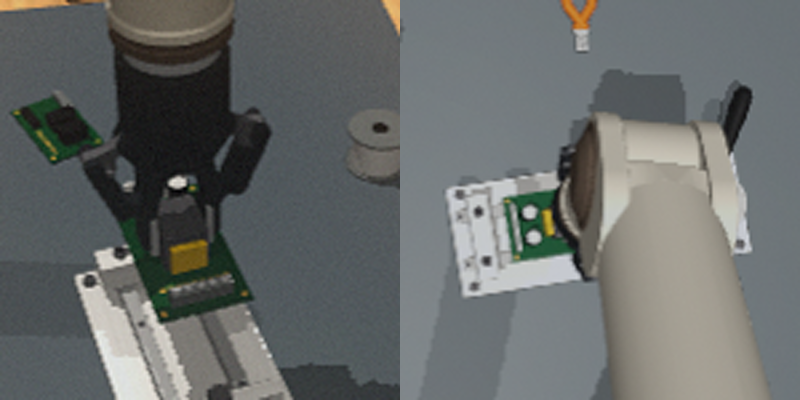

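Run:
```python
from h import *
org=ORG
for n in("side","top"):
    im=cv2.imread(f"pics/m1{n[0]}.png")
    q=rect(n,im,ORG,ANG,.1303,(-60,60),(-30,140),4)
    g=mask(q,(35,90,30),(90,255,255)); g=cv2.morphologyEx(g,cv2.MORPH_OPEN,np.ones((5,5)))
    ys,xs=np.nonzero(g); print(n,"y range",-30+np.percentile(xs,[.3,99.7])/4,"x range",60-np.percentile(ys,[.3,99.7])/4)
    q[g>0]=q[g>0]//2+np.array([0,0,120],np.uint8); cv2.imwrite(f"pics/m1r_{n}.png",q)
import go; print("TCP holder", w2h(go.st()[2]).round(4))
```

```text
side y range [ -7.25    121.08625] x range [ 33.25 -36.25]
top y range [ 55.   119.75] x range [ 33.25 -34.5 ]
TCP holder [-0.0003  0.0571]
```

View pics/m1r_side.png

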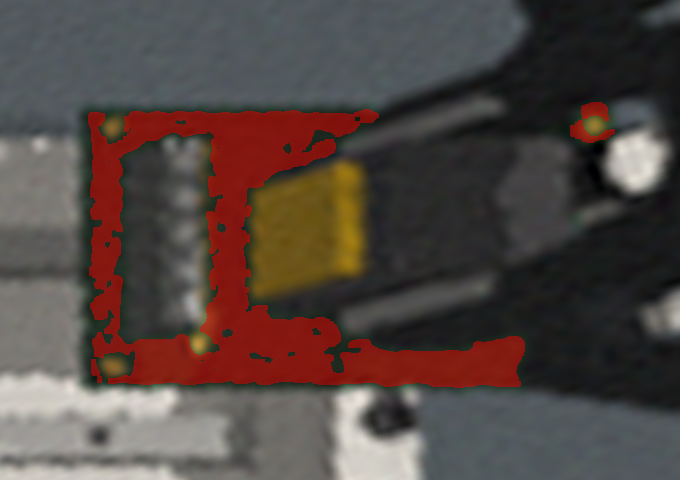

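View pics/m1r_top.png

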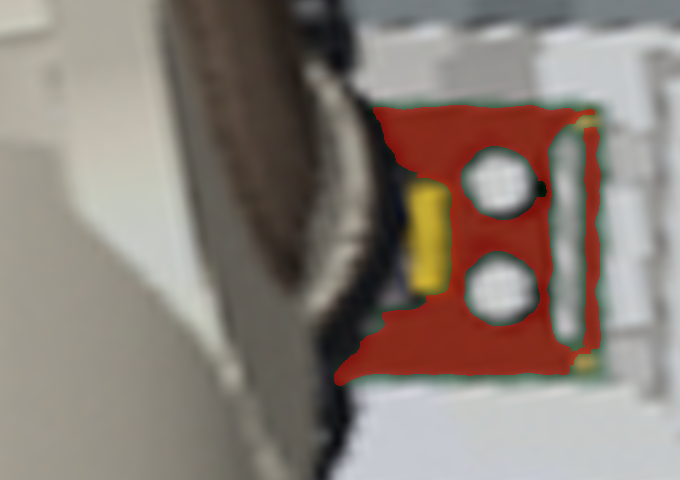

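Board centre in hand is about (−1, 56) mm in the holder frame, against a target of (0, 54), and it is square. Correcting and lowering.

Call:
{"fn": "step_arm", "kwargs": {
  "steps": [
    [[2.5, 1, 0.08, 0.23, 0], [2.5, 2, 0, 0, 0], [2.5, 2, 0, 0, 0], [2.5, 1.5, 0, 0, 0], [2.5, 1, 0, 0, 0], [2.5, 1, 0, 0, 0], [2.5, 0.5, 0, 0, 0], [2.5, 0.3, 0, 0, 0], [2.5, 0.2, 0, 0, 0], [2.5, 0, 0, 0, 0], [2.5, 0, 0, 0, 0]]
  ]
}}

```text
clock: 7.42
eef_pos: [0.4922, -0.0618, 0.0418]
tcp_rot: [[0.001, 0.985, 0.175], [-0.0, 0.175, -0.985], [-1.0, 0.001, 0.0]]
contact_force: [0.6, 0.1, -3.3]
grip_width: 0.0335
```

Run:
```python
from h import *
w=h2w([.0007,.0548])
import go; go.delta(w[0],w[1],.034,10.1); print("TCP holder", w2h(go.st()[2]).round(4))
from rig import read_camera
a=read_camera("side")[:,:,::-1]; cv2.imwrite("pics/m2s.png",a)
cv2.imwrite("pics/m2.png",cv2.resize(a[210:360,220:370],(600,600),interpolation=cv2.INTER_CUBIC))
```

```text
clock 7.42 p [ 0.4922 -0.0618  0.0418] yaw 10.09 down [ 0.001 -0.    -1.   ] F [ 0.6  0.1 -3.3] w 0.0335 j [4.0, 28.0, -0.0, 119.0, 0.0, 33.0, 14.0]
tool-axes delta cm now [ 0.78 -0.08 -0.06] | after turn [ 0.78 -0.08 -0.06] turn -0.01
TCP holder [0.0015 0.0542]
```

View pics/m2.png

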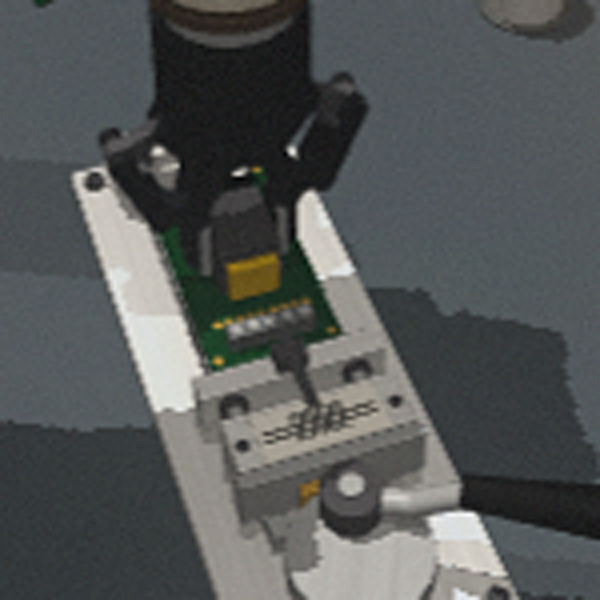

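Call:
{"fn": "step_arm", "kwargs": {
  "steps": [
    [[2.5, 0.2, -0.06, 0, 0], [2.5, 0.2, 0, 0, 0], [2.5, 0.1, 0, 0, 0], [2.5, 0.1, 0, 0, 0], [2.5, 0, 0, 0, 0]]
  ]
}}

```text
clock: 7.88
eef_pos: [0.4909, -0.0618, 0.0351]
tcp_rot: [[-0.0, 0.985, 0.175], [0.0, 0.175, -0.985], [-1.0, -0.0, -0.0]]
contact_force: [-0.3, 0.5, -2.3]
grip_width: 0.0328
```

Run:
```python
from h import *
w=h2w([.0007,.0548])
import go; go.delta(w[0],w[1],.034,10.1); print("TCP holder", w2h(go.st()[2]).round(4))
```

```text
clock 7.88 p [ 0.4909 -0.0618  0.0351] yaw 10.1 down [-0.  0. -1.] F [-0.3  0.5 -2.3] w 0.0328 j [4.0, 28.0, -0.0, 119.0, 0.0, 33.0, 14.0]
tool-axes delta cm now [ 0.11  0.05 -0.04] | after turn [ 0.11  0.05 -0.04] turn -0.0
TCP holder [0.0002 0.0544]
```

Call:
{"fn": "step_arm", "kwargs": {
  "steps": [
    [[2.5, 0.1, 0, 0, 0], [2.5, 0.05, 0, 0, 0], [2.5, 0, 0, 0, 0]]
  ]
}}

```text
clock: 8.13
eef_pos: [0.4911, -0.0618, 0.0339]
tcp_rot: [[0.0, 0.985, 0.175], [0.0, 0.175, -0.985], [-1.0, 0.0, -0.0]]
contact_force: [-0.3, 0.4, -0.4]
grip_width: 0.0336
```

Weight has been taken up (Fz −2.5 → −0.4), so it is on the rails. Nudging slightly down, then releasing.

Call:
{"fn": "step_arm", "kwargs": {
  "steps": [
    [[2.5, 0.04, 0, 0, 0], [2.5, 0, 0, 0, 0], [3.6, 0, 0, 0, 0], [4, 0, 0, 0, 0], [5, 0, 0, 0, 0], [6, 0, 0, 0, 0], [6, 0, 0, 0, 0], [6, 0, 0, 0, 0]]
  ]
}}

```text
clock: 8.8
eef_pos: [0.4911, -0.0618, 0.0334]
tcp_rot: [[0.0, 0.985, 0.175], [0.0, 0.175, -0.985], [-1.0, 0.0, -0.0]]
contact_force: [-0.0, 0.1, 0.3]
grip_width: 0.0597
```

Call:
{"fn": "step_arm", "kwargs": {
  "steps": [
    [[6, -1, 0, 0, 0], [6, -2, 0, 0, 0], [6, -3, 0, 0, 0], [6, -3, 0, 0, 0], [6, -3, 0, 0, 0], [6, -2, 0, 0, 0], [6, 0, 0, 0, 0]]
  ]
}}

```text
clock: 9.38
eef_pos: [0.4944, -0.0621, 0.1788]
tcp_rot: [[0.009, 0.984, 0.175], [-0.001, 0.175, -0.985], [-1.0, 0.009, 0.002]]
contact_force: [0.6, -0.2, 0.7]
grip_width: 0.0598
```

Run:
```python
from h import *
import go
ax=h2w([0,-.112]); th=np.radians(10.1-28.5); g=ax+.105*np.array([np.cos(th),np.sin(th)]); print(ax.round(4),g.round(4))
go.delta(g[0],g[1],.15,71.6)
from rig import read_camera
a=read_camera("side")[:,:,::-1]; cv2.imwrite("pics/m3s.png",a)
b=read_camera("top")[:,:,::-1]; cv2.imwrite("pics/m3t.png",b)
f=lambda im,x,y,w,h:cv2.resize(im[y:y+h,x:x+w],(400,400),interpolation=cv2.INTER_CUBIC)
cv2.imwrite("pics/m3.png",np.hstack([f(a,230,200,150,150),f(b,270,140,150,150)]))
```

```text
[ 0.5199 -0.2257] [ 0.6195 -0.2588]
clock 9.38 p [ 0.4944 -0.0621  0.1788] yaw 10.09 down [ 0.009 -0.001 -1.   ] F [ 0.6 -0.2  0.7] w 0.0598 j [4.0, 15.0, -0.0, 114.0, 0.0, 50.0, 14.0]
tool-axes delta cm now [ 3.    8.84 21.55] | after turn [  2.88 -14.72  18.08] turn -61.51
```

View pics/m3.png

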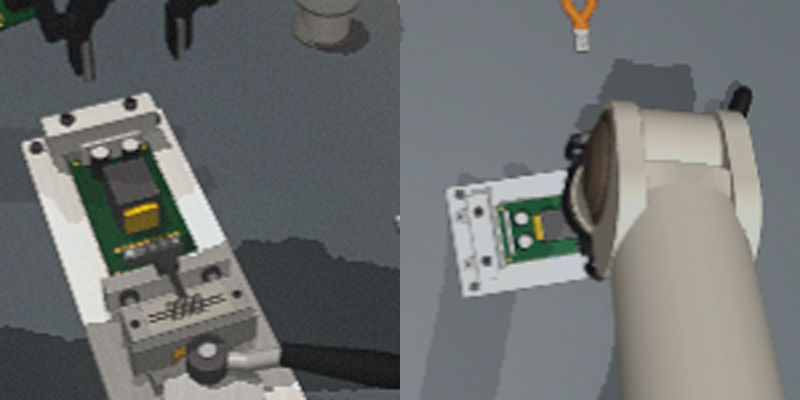

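Run:
```python
from h import *
qs=[]
for n in("side","top"):
    im=cv2.imread(f"pics/m3{n[0]}.png")
    q=rect(n,im,ORG,ANG,.0292,(-60,60),(-60,160),3.5)
    for v in (-35,35): cv2.line(q,(0,int((60-v)*3.5)),(12,int((60-v)*3.5)),(0,0,255),1)
    qs.append(q[:, :])
cv2.imwrite("pics/m3r.png",cv2.resize(np.vstack([qs[0][60:360],qs[1][60:360]]),None,fx=1,fy=1))
for n,q in zip(("side","top"),qs):
    g=mask(q,(40,100,20),(90,255,255)); g=cv2.morphologyEx(g,cv2.MORPH_OPEN,np.ones((3,3)))
    for lo,hi in((0,30),(30,60),(80,115)):
        c=g[:,int((lo+60)*3.5):int((hi+60)*3.5)]; yy=np.nonzero(c.sum(1)>255*8)[0]
        if len(yy): print(n,lo,hi,"x",(60-yy.min()/3.5).round(1),(60-yy.max()/3.5).round(1))
    xx=np.nonzero(g.sum(0)>255*25)[0]; print(n,"y",(-60+xx.min()/3.5).round(1),(-60+xx.max()/3.5).round(1))
```

```text
side 0 30 x 33.1 -35.1
side 30 60 x 33.1 -35.1
side 80 115 x 33.4 -35.1
side y -2.3 111.7
top 30 60 x 34.3 -32.3
top 80 115 x 34.6 -32.3
top y 35.4 116.6
```

View pics/m3r.png

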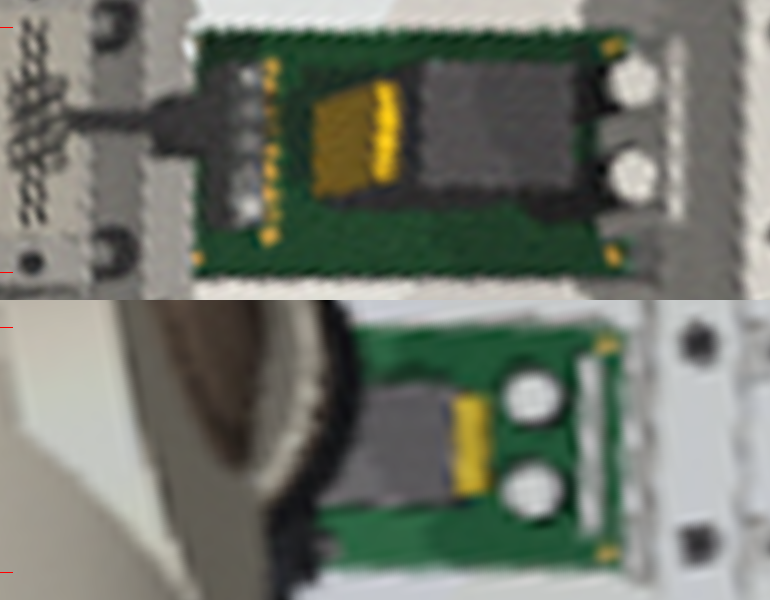

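Board sits square and centred: x-centre side −1, top +1 mm, with clear gaps at both ends. Next I'll move over the lever grip.

Call:
{"fn": "step_arm", "kwargs": {
  "steps": [
    [[6, 0, 1.26, 3.08, 0], [6, 0, 1.26, 3.08, 0], [6, 0, 1.26, 3.08, 0], [6, 0, 1.26, 3.08, 0], [6, 0, 1.26, 3.08, 0], [6, 0, 1.26, 3.08, 0], [6, 0, 1.26, 3.08, 0], [6, 0.5, 0, 0, 0], [6, 0.5, 0, 0, 0]]
  ]
}}

```text
clock: 10.23
eef_pos: [0.6147, -0.2609, 0.1611]
tcp_rot: [[-0.003, 0.985, 0.172], [-0.0, 0.172, -0.985], [-1.0, -0.003, -0.0]]
contact_force: [-0.7, -0.1, 0.3]
grip_width: 0.06
```

Call:
{"fn": "step_arm", "kwargs": {
  "steps": [
    [[5, 0, 0, 0, -6.8], [5, 0, 0, 0, -6.8], [5, 0, 0, 0, -6.8], [5, 0, 0, 0, -6.8], [5, 0, 0, 0, -6.8], [5, 0.5, 0, 0, -6.8], [5, 0.5, 0, 0, -6.8], [5, 0.5, 0, 0, -6.8], [5, 0.5, 0, 0, -7.1], [5, 0, 0, 0, 0], [5, 0, 0, 0, 0]]
  ]
}}

```text
clock: 11.15
eef_pos: [0.6145, -0.2569, 0.142]
tcp_rot: [[-0.003, 0.318, 0.948], [0.002, 0.948, -0.318], [-1.0, 0.001, -0.003]]
contact_force: [0.7, -0.5, 0.9]
grip_width: 0.05
```

Run:
```python
from h import *
import go
go.delta(.6195,-.2588,.052,71.6)
from rig import read_camera
a=read_camera("side")[:,:,::-1]; cv2.imwrite("pics/m4s.png",a)
b=read_camera("top")[:,:,::-1]; cv2.imwrite("pics/m4t.png",b)
f=lambda im,x,y,w,h:cv2.resize(im[y:y+h,x:x+w],(400,400),interpolation=cv2.INTER_CUBIC)
cv2.imwrite("pics/m4.png",np.hstack([f(a,250,210,180,180),f(b,280,120,150,150)]))
```

```text
clock 11.15 p [ 0.6145 -0.2569  0.142 ] yaw 71.47 down [-0.003  0.002 -1.   ] F [ 0.7 -0.5  0.9] w 0.05 j [28.0, 34.0, -10.0, 91.0, 7.0, 56.0, 87.0]
tool-axes delta cm now [ 9.   -0.03  0.56] | after turn [ 9.   -0.03  0.53] turn -0.13
```

View pics/m4.png

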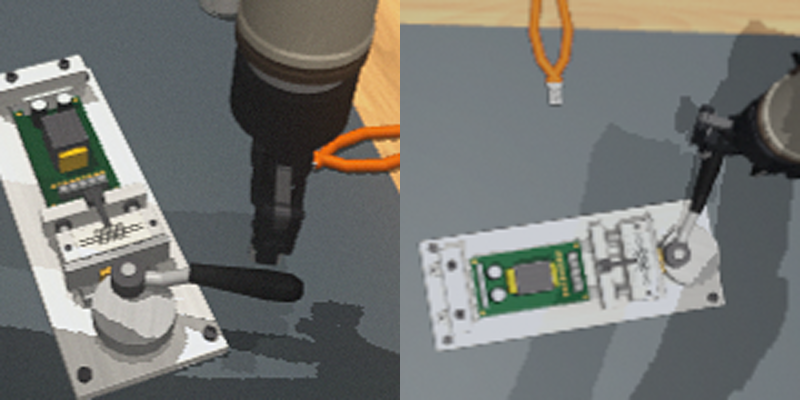

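The top crop shows the gripper over the outer part of the grip (700,140 in the crop), fingers straddling. Lowering.

Call:
{"fn": "step_arm", "kwargs": {
  "steps": [
    [[5, 2, 0, 0.3, 0], [5, 2, 0, 0.2, 0], [5, 1.5, 0, 0, 0], [5, 1.5, 0, 0, 0], [5, 1, 0, 0, 0], [5, 1, 0, 0, 0], [5, 0, 0, 0, 0]]
  ]
}}

```text
clock: 11.83
eef_pos: [0.6191, -0.2595, 0.0512]
tcp_rot: [[-0.003, 0.316, 0.949], [0.001, 0.949, -0.316], [-1.0, 0.0, -0.003]]
contact_force: [-0.4, 0.6, -0.1]
grip_width: 0.05
```

Run:
```python
from h import *
import go
go.delta(.6195,-.2588,.052,71.6)
from rig import read_camera
a=read_camera("side")[:,:,::-1]; cv2.imwrite("pics/m5s.png",a)
b=read_camera("top")[:,:,::-1]; cv2.imwrite("pics/m5t.png",b)
f=lambda im,x,y,w,h:cv2.resize(im[y:y+h,x:x+w],(400,400),interpolation=cv2.INTER_CUBIC)
cv2.imwrite("pics/m5.png",np.hstack([f(a,280,250,140,140),f(b,340,130,120,120)]))
```

```text
clock 11.83 p [ 0.6191 -0.2595  0.0512] yaw 71.58 down [-0.003  0.001 -1.   ] F [-0.4  0.6 -0.1] w 0.05 j [27.0, 41.0, -9.0, 92.0, 8.0, 48.0, 86.0]
tool-axes delta cm now [-0.08  0.08  0.01] | after turn [-0.08  0.08  0.01] turn -0.02
```

View pics/m5.png

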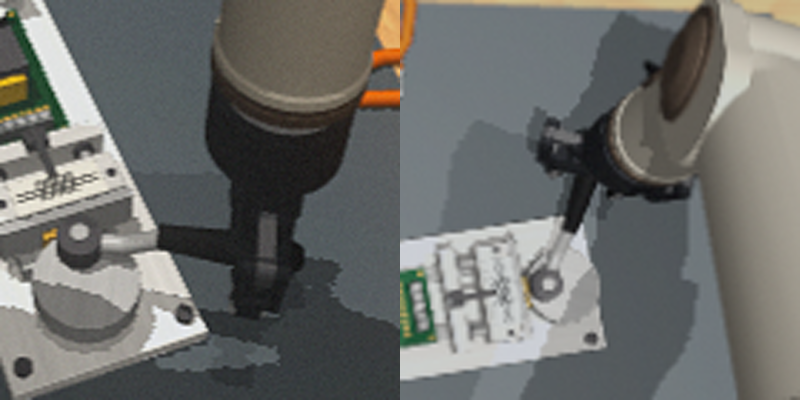

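Fingers straddle the grip with no contact. Closing lightly.

Call:
{"fn": "step_arm", "kwargs": {
  "steps": [
    [[3.5, 0, 0, 0, 0], [2.5, 0, 0, 0, 0], [1.5, 0, 0, 0, 0], [1.5, 0, 0, 0, 0], [1.5, 0, 0, 0, 0], [1.5, 0, 0, 0, 0], [1.5, 0, 0, 0, 0], [1.5, 0, 0, 0, 0]]
  ],
  "newtons": 20
}}

```text
clock: 12.6
eef_pos: [0.6213, -0.2604, 0.0546]
tcp_rot: [[0.002, 0.316, 0.949], [-0.001, 0.949, -0.316], [-1.0, 0.0, 0.002]]
contact_force: [-0.9, 0.3, 5.9]
grip_width: 0.0216
```

Gripped at 21.6 mm, within the 17–23 mm range. Swinging clockwise along the arc, 5° per row.

Call:
{"fn": "step_arm", "kwargs": {
  "steps": [
    [[1.5, 0, -0.46, -0.01, 2.5], [1.5, 0, -0.92, -0.04, 5], [1.5, 0, -0.92, -0.04, 5], [1.5, 0, -0.92, -0.04, 5], [1.5, 0, -0.92, -0.04, 5], [1.5, 0, -0.92, -0.04, 5], [1.5, 0, 0, 0, 0]]
  ]
}}

```text
clock: 13.18
eef_pos: [0.5929, -0.3034, 0.0545]
tcp_rot: [[-0.0, 0.722, 0.692], [0.0, 0.692, -0.722], [-1.0, -0.0, -0.0]]
contact_force: [-2.6, 1.2, 9.0]
grip_width: 0.0216
```

```bash
cat > lev.py <<'E'
from h import *
import go
AX=h2w([0,-.112])
def rep(target=None):
    s,R,p,yaw=go.st(); d=p[:2]-AX; a=np.degrees(np.arctan2(d[1],d[0])); 
    print("clock",round(s["clock"],2),"r mm",(np.linalg.norm(d)*1000).round(1),"radial ang",a.round(2),"yaw-90",(yaw-90).round(2),"lever from 0:",(10.1-21-a).round(1),(10.1-21-(yaw-90)).round(1),"z",p[2].round(4),"F",np.round(R.T@s["contact_force"],1),"T",np.round(s["wrist_torque"],2),"w",round(s["grip_width"],4),"j",np.round(s["joint_positions"]).tolist())
if __name__=="__main__": rep()
E
python3 lev.py
```

```text
clock 13.18 r mm 106.7 radial ang -46.78 yaw-90 -46.23 lever from 0: 35.9 35.3 z 0.0545 F [-9.  -1.  -2.6] T [ 0.19  0.7  -0.18] w 0.0216 j [27.0, 40.0, -3.0, 94.0, 2.0, 47.0, 67.0]
```

Call:
{"fn": "step_arm", "kwargs": {
  "steps": [
    [[1.5, -0.1, -0.92, -0.04, 5], [1.5, -0.1, -0.92, -0.04, 5], [1.5, 0, -0.92, -0.04, 5], [1.5, 0, -0.92, -0.04, 5], [1.5, 0, -0.92, -0.04, 5], [1.5, 0, 0, 0, 0]]
  ]
}}

```text
clock: 13.68
eef_pos: [0.5528, -0.3265, 0.0547]
tcp_rot: [[-0.003, 0.946, 0.323], [0.001, 0.323, -0.946], [-1.0, -0.002, -0.002]]
contact_force: [-2.3, 0.0, -1.2]
grip_width: 0.0217
```

```bash
python3 lev.py
python3 - <<'E'
from h import *
from rig import read_camera
a=read_camera("side")[:,:,::-1]; cv2.imwrite("pics/m6s.png",a)
b=read_camera("top")[:,:,::-1]; cv2.imwrite("pics/m6t.png",b)
f=lambda im,x,y,w,h:cv2.resize(im[y:y+h,x:x+w],(400,400),interpolation=cv2.INTER_CUBIC)
cv2.imwrite("pics/m6.png",np.hstack([f(a,230,230,160,160),f(b,280,130,150,150)]))
E
```

```text
clock 13.68 r mm 106.1 radial ang -71.89 yaw-90 -71.15 lever from 0: 61.0 60.2 z 0.0547 F [ 1.2 -2.2 -0.8] T [ 0.09  0.42 -0.17] w 0.0217 j [26.0, 38.0, 3.0, 97.0, -3.0, 45.0, 49.0]
```

View pics/m6.png

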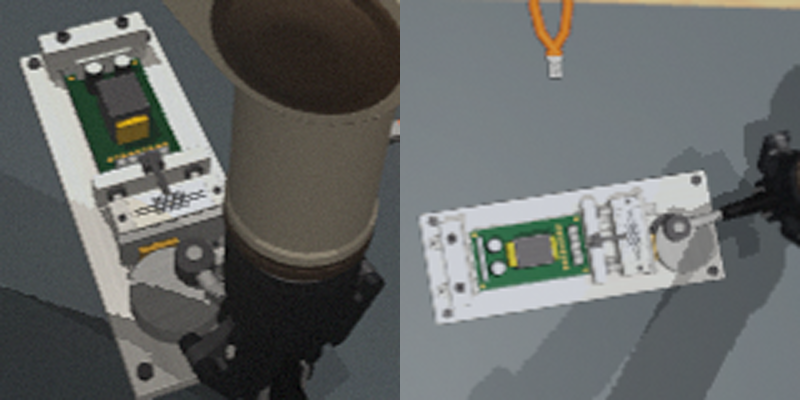

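Call:
{"fn": "step_arm", "kwargs": {
  "steps": [
    [[1.5, 0, -0.65, -0.02, 3.5], [1.5, 0, -0.65, -0.02, 3.5], [1.5, 0, -0.65, -0.02, 3.5], [1.5, 0, -0.65, -0.02, 3.5], [1.5, 0, -0.65, -0.02, 3.5], [1.5, 0, -0.65, -0.02, 3.5], [1.5, 0, -0.65, -0.02, 3.5], [1.5, 0, 0, 0, 0]]
  ]
}}

```text
clock: 14.45
eef_pos: [0.5095, -0.3308, 0.0547]
tcp_rot: [[-0.001, 0.996, -0.093], [0.001, -0.093, -0.996], [-1.0, -0.001, -0.001]]
contact_force: [-1.3, 1.8, -2.9]
grip_width: 0.022
```

```bash
python3 lev.py
cat > snap.py <<'E'
import sys
from h import *
from rig import read_camera
t=sys.argv[1]
A=[]
for n in("side","top"):
    a=np.mean([read_camera(n).astype(float) for _ in range(3)],0)[:,:,::-1].round().astype(np.uint8); cv2.imwrite(f"pics/{t}_{n}.png",a)
    q=rect(n,a,ORG,ANG,.052,(-60,60),(-100,160),3); A.append(q)
cv2.imwrite(f"pics/{t}.png",np.vstack([A[0][:290],A[1][:290]]))
E
python3 snap.py n1
```

```text
clock 14.45 r mm 105.6 radial ang -95.63 yaw-90 -95.34 lever from 0: 84.7 84.4 z 0.0547 F [ 2.9 -1.5 -1.7] T [0.33 0.24 0.01] w 0.022 j [23.0, 35.0, 9.0, 103.0, -8.0, 43.0, 32.0]
```

View pics/n1.png

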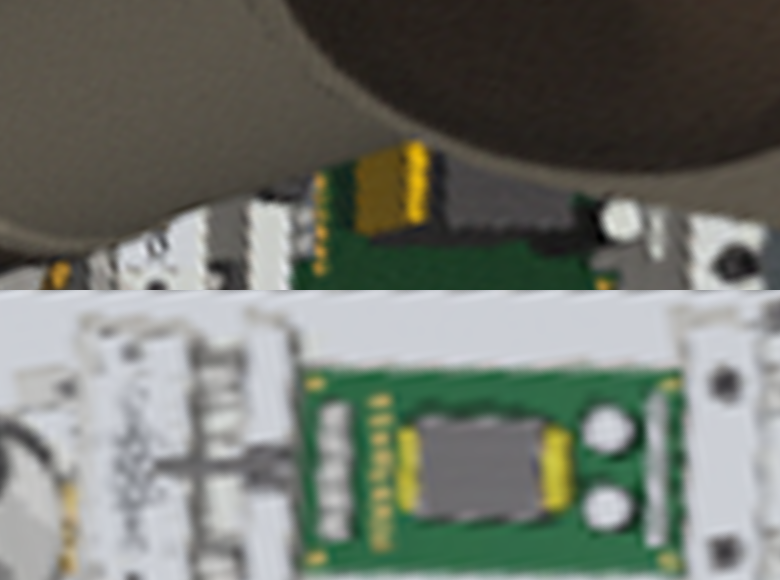

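```bash
cat > defl.py <<'E'
import sys
from h import *
from scipy.signal import find_peaks
from scipy.ndimage import gaussian_filter1d
def m(f,n="top"):
    im=cv2.imread(f); k=5; out=[]
    for xr in((30,40),(-42,-30),(8,16),(-18,-9)):
        q=cv2.cvtColor(rect(n,im,ORG,ANG,.052,xr,(-70,160),k),cv2.COLOR_BGR2GRAY).astype(float)
        g=np.gradient(gaussian_filter1d(q.mean(0),3))*k
        i=find_peaks(abs(g),height=6)[0]
        # parabola subpixel
        o=[]
        for a in i:
            y0,y1,y2=abs(g[a-1]),abs(g[a]),abs(g[a+1]); o.append((round(-70+(a+.5*(y0-y2)/(y0-2*y1+y2))/k,1),int(round(g[a]))))
        print(xr,o)
for a in sys.argv[1:]: 
    print(a); m(a)
E
python3 defl.py pics/top_avg.png pics/n1_top.png
```

```text
pics/top_avg.png
(30, 40) [(np.float64(-55.5), -21), (np.float64(-51.3), 11), (np.float64(-40.4), -8), (np.float64(-35.6), 17), (np.float64(-21.9), -24), (np.float64(-17.3), 16), (np.float64(125.3), -8), (np.float64(130.3), 8), (np.float64(138.2), -11), (np.float64(146.4), 11), (np.float64(151.6), -10), (np.float64(158.2), 7)]
(-42, -30) [(np.float64(-55.3), -22), (np.float64(-50.7), 14), (np.float64(-40.3), -10), (np.float64(-35.5), 12), (np.float64(-21.9), -20), (np.float64(-17.2), 17), (np.float64(152.0), -12), (np.float64(157.6), 8)]
(8, 16) [(np.float64(-66.0), 6), (np.float64(-54.8), -25), (np.float64(-49.8), 12), (np.float64(-22.1), -12), (np.float64(-16.8), 17), (np.float64(151.6), -9), (np.float64(157.1), 6)]
(-18, -9) [(np.float64(-69.0), 8), (np.float64(-55.6), -26), (np.float64(-48.7), 18), (np.float64(-22.2), -26), (np.float64(-17.8), 23), (np.float64(125.1), -8), (np.float64(129.7), 9), (np.float64(152.2), -12), (np.float64(157.8), 7)]
pics/n1_top.png
(30, 40) [(np.float64(-65.1), 7), (np.float64(-59.5), -9), (np.float64(-52.1), 7), (np.float64(-37.2), -21), (np.float64
[... 861 characters left out ...]
loat64(38.6), -10), (np.float64(82.1), 10), (np.float64(89.5), -15), (np.float64(94.8), 28), (np.float64(110.7), -30), (np.float64(115.3), 45), (np.float64(121.8), -25), (np.float64(128.0), 30), (np.float64(151.6), -9)]
(-18, -9) [(np.float64(-59.5), -12), (np.float64(-52.4), 10), (np.float64(-37.4), -26), (np.float64(-32.0), 17), (np.float64(-3.4), -26), (np.float64(6.8), 20), (np.float64(16.3), -21), (np.float64(23.3), 16), (np.float64(29.9), -13), (np.float64(34.1), 8), (np.float64(40.3), -6), (np.float64(88.9), -7), (np.float64(95.6), 28), (np.float64(109.5), -34), (np.float64(115.0), 30), (np.float64(121.9), -20), (np.float64(128.8), 29), (np.float64(150.9), -7), (np.float64(156.4), 6)]
```

Carriage and bar moved 18.2 and 18.5 mm, matching the model (17.9) with no deflection yet. Going to about 105°, where I expect roughly 4 mm deflection, then measuring again.

Call:
{"fn": "step_arm", "kwargs": {
  "steps": [
    [[1.5, 0, -0.55, -0.02, 3], [1.5, 0, -0.55, -0.02, 3], [1.5, 0, -0.55, -0.02, 3], [1.5, 0, -0.55, -0.02, 3], [1.5, 0, -0.55, -0.02, 3], [1.5, 0, -0.55, -0.02, 3], [1.5, 0, -0.36, -0.01, 2], [1.5, 0, 0, 0, 0], [1.5, 0, 0, 0, 0]]
  ]
}}

```text
clock: 15.5
eef_pos: [0.4751, -0.3212, 0.0548]
tcp_rot: [[-0.001, 0.904, -0.426], [0.001, -0.426, -0.904], [-1.0, -0.001, -0.0]]
contact_force: [0.1, 3.2, -9.0]
grip_width: 0.0216
```

```bash
python3 lev.py; python3 snap.py n2; python3 defl.py pics/n2_top.png
```

```text
clock 15.5 r mm 105.5 radial ang -115.13 yaw-90 -115.24 lever from 0: 104.2 104.3 z 0.0548 F [ 9.  -1.3 -2.9] T [ 0.61 -0.16  0.14] w 0.0216 j [20.0, 33.0, 15.0, 108.0, -12.0, 41.0, 16.0]
pics/n2_top.png
(30, 40) [(np.float64(-54.0), -6), (np.float64(-46.3), 8), (np.float64(-30.9), -20), (np.float64(-26.1), 9), (np.float64(-18.6), -12), (np.float64(-14.0), 18), (np.float64(-0.2), -23), (np.float64(4.2), 11), (np.float64(129.4), 12), (np.float64(138.1), -11), (np.float64(146.4), 12), (np.float64(151.6), -10), (np.float64(158.2), 7)]
(-42, -30) [(np.float64(-57.7), 8), (np.float64(-51.8), -12), (np.float64(-47.1), 10), (np.float64(-30.6), -22), (np.float64(-26.2), 16), (np.float64(-18.8), -12), (np.float64(-13.8), 13), (np.float64(-0.3), -21), (np.float64(4.7), 14), (np.float64(129.7), 13), (np.float64(136.3), -7), (np.float64(151.1), -10), (np.float64(156.3), 7)]
(8, 16) [(np.float64(-55.7), -7), (np.float64(-52.3), -8), (np.float64(-46.9), 7), (np.float64(-41.8), 8), (np.float64(-30.0), -26), (np.float64(-25.5), 14), (np.float64(-14.9), 7), (np.float64(1.0), -21), (np.float64(8.8), 2
[... 176 characters left out ...]
np.float64(98.1), 25), (np.float64(113.6), -32), (np.float64(118.5), 41), (np.float64(124.4), -28), (np.float64(128.7), 29), (np.float64(151.6), -8), (np.float64(157.0), 6)]
(-18, -9) [(np.float64(-53.4), -10), (np.float64(-49.4), 7), (np.float64(-44.2), 7), (np.float64(-30.7), -23), (np.float64(-24.5), 19), (np.float64(-0.0), -24), (np.float64(5.1), -7), (np.float64(9.9), 21), (np.float64(19.7), -22), (np.float64(26.5), 14), (np.float64(33.1), -12), (np.float64(37.1), 8), (np.float64(43.3), -7), (np.float64(92.7), -9), (np.float64(98.4), 30), (np.float64(112.9), -35), (np.float64(118.7), 34), (np.float64(125.0), -30), (np.float64(129.1), 37), (np.float64(150.9), -7), (np.float64(156.5), 6)]
```

View pics/n2.png

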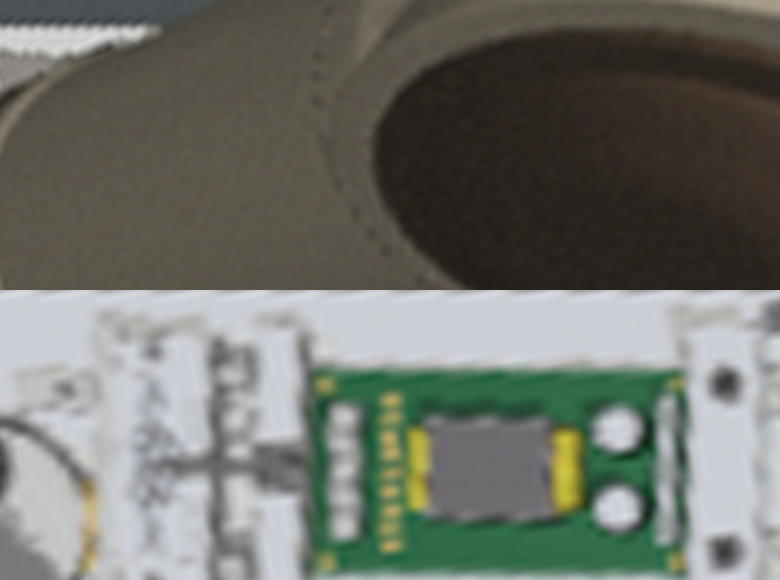

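Deflection now measures about 2.9 mm from the edges and 3.5 mm from the model. The board has slid up against the fixed jaw. Advancing 12°, which should read about 7 mm.

Call:
{"fn": "step_arm", "kwargs": {
  "steps": [
    [[1.5, 0.1, -0.46, -0.01, 2.5], [1.5, 0.1, -0.46, -0.01, 2.5], [1.5, 0, -0.46, -0.01, 2.5], [1.5, 0, -0.46, -0.01, 2.5], [1.5, 0, -0.37, -0.01, 2], [1.5, 0, 0, 0, 0], [1.5, 0, 0, 0, 0]]
  ]
}}

```text
clock: 16.38
eef_pos: [0.4576, -0.3111, 0.0547]
tcp_rot: [[0.003, 0.795, -0.606], [-0.001, -0.606, -0.795], [-1.0, 0.003, -0.001]]
contact_force: [2.8, 5.3, 0.7]
grip_width: 0.0217
```

```bash
python3 lev.py; python3 snap.py n3; python3 defl.py pics/n3_top.png
python3 - <<'E'
from h import *
a=cv2.imread("pics/n3_top.png"); b=cv2.imread("pics/n3_side.png")
q=rect("top",a,ORG,ANG,.052,(-50,50),(-80,20),6)
q2=rect("side",b,ORG,ANG,.052,(-50,50),(-80,20),6)
cv2.imwrite("pics/n3z.png",cv2.resize(np.hstack([q,q2]),(800,400)))
E
```

```text
clock 16.38 r mm 105.7 radial ang -126.1 yaw-90 -127.32 lever from 0: 115.2 116.4 z 0.0547 F [-0.7 -0.9 -5.9] T [ 0.79 -0.31  0.26] w 0.0217 j [18.0, 32.0, 18.0, 111.0, -15.0, 39.0, 7.0]
pics/n3_top.png
(30, 40) [(np.float64(-47.4), -7), (np.float64(-43.1), 8), (np.float64(-27.1), -18), (np.float64(-22.4), 9), (np.float64(-18.4), -9), (np.float64(-13.9), 18), (np.float64(-0.2), -23), (np.float64(4.2), 11), (np.float64(129.4), 12), (np.float64(138.2), -11), (np.float64(146.5), 11), (np.float64(151.6), -10), (np.float64(158.2), 7)]
(-42, -30) [(np.float64(-67.5), 12), (np.float64(-54.5), 7), (np.float64(-48.7), -12), (np.float64(-43.4), 9), (np.float64(-27.3), -21), (np.float64(-22.9), 11), (np.float64(-18.1), -7), (np.float64(-13.8), 13), (np.float64(-0.3), -21), (np.float64(4.7), 14), (np.float64(129.6), 13), (np.float64(136.3), -7), (np.float64(151.1), -10), (np.float64(156.3), 7)]
(8, 16) [(np.float64(-52.0), -10), (np.float64(-36.8), 8), (np.float64(-26.7), -27), (np.float64(-22.5), 13), (np.float64(-13.5), 7), (np.float64(0.9), -21), (np.float64(8.8), 21), (np.float64(18.8), -22), (np.float64(26.4), 17), (np.float64(32.4), -17), (np.float64(36.2), 13), (np.float64(42.3), -8), (np.float64(85.3), 10), (np.float64(92.7), -15), (np.float64(98.1), 25), (np.float64(113.6), -33), (np.float64(118.5), 41), (np.float64(124.4), -28), (np.float64(128.7), 29), (np.float64(151.6), -8), (np.float64(157.1), 6)]
(-18, -9) [(np.float64(-68.8), -11), (np.float64(-64.6), 8), (np.float64(-40.1), 8), (np.float64(-26.8), -21), (np.float64(-21.6), 20), (np.float64(-0.1), -24), (np.float64(5.1), -8), (np.float64(9.7), 21), (np.float64(19.7), -22), (np.float64(26.5), 14), (np.float64(33.1), -12), (np.float64(37.1), 8), (np.float64(43.3), -7), (np.float64(92.7), -9), (np.float64(98.4), 30), (np.float64(112.9), -35), (np.float64(118.7), 34), (np.float64(125.0), -30), (np.float64(129.1), 37), (np.float64(150.9), -7), (np.float64(156.5), 6)]
```

View pics/n3z.png

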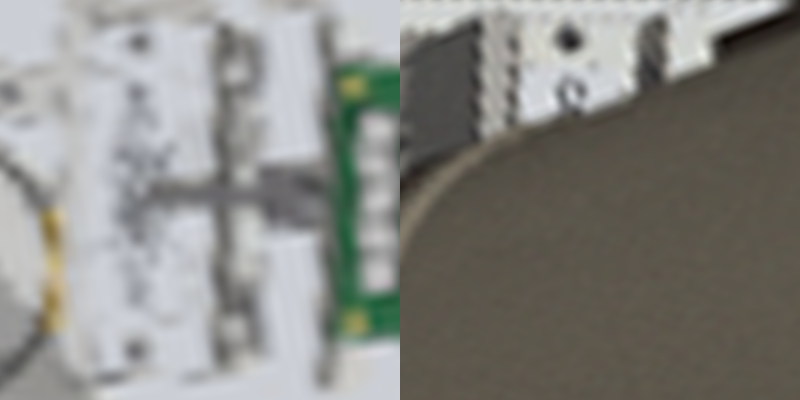

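Bar and board did not move and the carriage advanced 3.6 mm, so deflection is about 6.45 mm. 8 mm needs about 4.5° more.

Call:
{"fn": "step_arm", "kwargs": {
  "steps": [
    [[1.5, 0, -0.37, -0.01, 2], [1.5, 0, -0.28, -0.01, 1.5], [1.5, 0, -0.18, 0, 1], [1.5, 0, 0, 0, 0], [1.5, 0, 0, 0, 0], [1.5, 0, 0, 0, 0]]
  ]
}}

```text
clock: 17.18
eef_pos: [0.4512, -0.306, 0.0545]
tcp_rot: [[0.003, 0.744, -0.668], [-0.002, -0.668, -0.744], [-1.0, 0.003, -0.001]]
contact_force: [3.2, 3.3, 6.2]
grip_width: 0.0218
```

```bash
python3 lev.py; python3 snap.py n4; python3 defl.py pics/n4_top.png
```

```text
clock 17.18 r mm 105.7 radial ang -130.54 yaw-90 -131.91 lever from 0: 119.6 121.0 z 0.0545 F [-6.2  0.2 -4.5] T [ 0.62 -0.54  0.28] w 0.0218 j [16.0, 31.0, 19.0, 112.0, -16.0, 39.0, 3.0]
pics/n4_top.png
(30, 40) [(np.float64(-61.4), 7), (np.float64(-47.0), -9), (np.float64(-42.6), 8), (np.float64(-25.5), -18), (np.float64(-21.2), 6), (np.float64(-18.4), -8), (np.float64(-14.1), 19), (np.float64(-0.2), -23), (np.float64(4.2), 11), (np.float64(129.4), 12), (np.float64(138.2), -11), (np.float64(146.4), 11), (np.float64(151.6), -10), (np.float64(158.2), 7)]
(-42, -30) [(np.float64(-65.2), 9), (np.float64(-63.0), 10), (np.float64(-46.6), -9), (np.float64(-41.4), 10), (np.float64(-25.5), -16), (np.float64(-20.9), 6), (np.float64(-13.9), 12), (np.float64(-0.3), -21), (np.float64(4.7), 14), (np.float64(129.6), 13), (np.float64(136.3), -7), (np.float64(151.1), -10), (np.float64(156.3), 7)]
(8, 16) [(np.float64(-49.7), -10), (np.float64(-39.3), 7), (np.float64(-25.4), -20), (np.float64(-18.7), 10), (np.float64(-15.7), 10), (np.float64(0.9), -20), (np.float64(8.8), 21), (np.float64(18.8), -21)
[... 198 characters left out ...]
(np.float64(118.5), 41), (np.float64(124.4), -27), (np.float64(128.8), 28), (np.float64(151.6), -9), (np.float64(156.9), 6)]
(-18, -9) [(np.float64(-68.6), -9), (np.float64(-64.2), 7), (np.float64(-50.6), -6), (np.float64(-46.2), -7), (np.float64(-41.5), 8), (np.float64(-25.3), -27), (np.float64(-21.0), 23), (np.float64(-0.0), -24), (np.float64(5.0), -8), (np.float64(9.8), 21), (np.float64(19.7), -22), (np.float64(26.5), 14), (np.float64(33.1), -12), (np.float64(37.1), 8), (np.float64(43.3), -7), (np.float64(92.7), -9), (np.float64(98.4), 30), (np.float64(112.9), -35), (np.float64(118.7), 34), (np.float64(125.0), -30), (np.float64(129.1), 37), (np.float64(150.9), -7), (np.float64(156.5), 6)]
```

Deflection is about 8.05 mm from the images and 7.85 from the model. Tangential force is about 0. Opening and withdrawing upward.

Call:
{"fn": "step_arm", "kwargs": {
  "steps": [
    [[2.4, 0, 0, 0, 0], [3, 0, 0, 0, 0], [4, 0, 0, 0, 0], [5, 0, 0, 0, 0], [5, 0, 0, 0, 0], [5, -1, 0, 0, 0], [5, -2, 0, 0, 0], [5, -3, 0, 0, 0], [5, -4, 0, 0, 0], [5, -4, 0, 0, 0], [5, -4, 0, 0, 0], [5, -3, 0, 0, 0]]
  ]
}}

```text
clock: 18.48
eef_pos: [0.45, -0.3059, 0.2677]
tcp_rot: [[0.003, 0.744, -0.669], [-0.002, -0.669, -0.744], [-1.0, 0.004, -0.001]]
contact_force: [0.6, -1.3, -1.1]
grip_width: 0.05
```

```bash
python3 lev.py
python3 - <<'E'
from rig import read_camera
import cv2
cv2.imwrite("pics/o1.png",read_camera("side")[:,:,::-1])
E
```

```text
clock 18.48 r mm 106.3 radial ang -131.04 yaw-90 -131.95 lever from 0: 120.1 121.1 z 0.2677 F [1.1 1.3 0.5] T [-0.09 -0.09 -0.02] w 0.05 j [11.0, 15.0, 24.0, 103.0, -7.0, 63.0, -4.0]
```

View pics/o1.png

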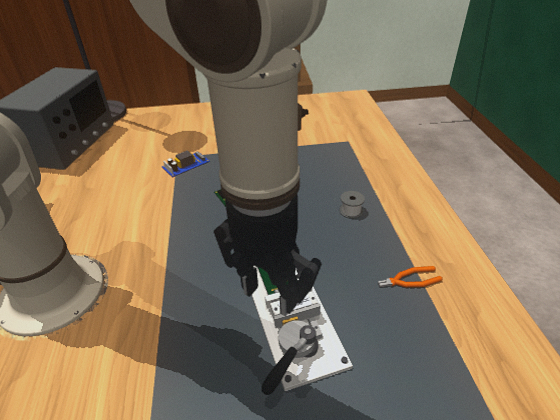

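Call:
{"fn": "step_arm", "kwargs": {
  "steps": [
    [[5, 0, -2.6, -2.9, 0], [5, 0, -2.6, -2.9, 0], [5, 0, -2.6, -2.9, 0], [5, 0, -2.6, -2.9, 0], [5, 0, -2.6, -2.9, 0], [5, 0, -2.6, -2.9, 0], [5, 0, -2.6, -2.9, 0], [5, 0, -2.6, -2.9, 0], [5, 0, -2.6, -2.9, 0], [5, 0, -2.6, -2.9, 0], [5, 0, -2.6, -2.9, 0], [5, 0, 0, 0, 0]]
  ]
}}

```text
clock: 19.53
eef_pos: [0.449, 0.1319, 0.2639]
tcp_rot: [[0.001, 0.751, -0.66], [0.004, -0.66, -0.751], [-1.0, -0.002, -0.003]]
contact_force: [0.0, -0.9, 1.1]
grip_width: 0.0499
```

```bash
python3 lev.py; python3 snap.py p1; python3 defl.py pics/p1_top.png
python3 - <<'E'
from h import *
qs=[]
for f in("pics/side_avg.png","pics/p1_side.png"):
    im=cv2.imread(f); qs.append(rect("side",im,ORG,ANG,.052,(-50,50),(-80,20),6) if 'p1' in f else rect("side",im,ORG,ANG,.052,(-50,50),(-100,0),6))
cv2.imwrite("pics/p1z.png",cv2.resize(np.hstack(qs),(800,400)))
E
```

```text
clock 19.53 r mm 364.5 radial ang 101.21 yaw-90 -131.31 lever from 0: -112.1 120.4 z 0.2639 F [-1.1  0.7  0.7] T [-0.   -0.06 -0.03] w 0.0499 j [-23.0, 6.0, 3.0, 113.0, -1.0, 61.0, -60.0]
pics/p1_top.png
(30, 40) [(np.float64(-61.4), 7), (np.float64(-47.1), -9), (np.float64(-42.5), 7), (np.float64(-25.5), -18), (np.float64(-21.2), 6), (np.float64(-18.4), -8), (np.float64(-14.0), 19), (np.float64(-0.2), -23), (np.float64(4.2), 11), (np.float64(129.0), 9), (np.float64(135.4), -26), (np.float64(146.9), 25)]
(-42, -30) [(np.float64(-46.6), -9), (np.float64(-41.4), 10), (np.float64(-25.5), -16), (np.float64(-14.3), 12), (np.float64(-0.2), -22), (np.float64(4.7), 9), (np.float64(129.5), 13)]
(8, 16) [(np.float64(-49.8), -10), (np.float64(-39.3), 7), (np.float64(-25.4), -19), (np.float64(-18.7), 9), (np.float64(-15.7), 10), (np.float64(1.6), -21), (np.float64(8.9), 16), (np.float64(18.7), -16), (np.float64(26.5), 12), (np.float64(32.4), -11), (np.float64(36.1), 11), (np.float64(42.1), -7), (np.float64(85.4), 9), (np.float64(91.9), -10), (np.float64(98.3), 20), (np.float64(100.7), 17), (np.float64(113.6), -31), (np.float64(118.5), 39), (np.float64(124.4), -27), (np.float64(128.6), 25), (np.float64(135.8), -26), (np.float64(143.5), 28)]
(-18, -9) [(np.float64(-68.6), -9), (np.float64(-64.1), 6), (np.float64(-50.6), -6), (np.float64(-46.9), -7), (np.float64(-41.8), 9), (np.float64(-25.3), -26), (np.float64(-21.0), 22), (np.float64(-0.6), -27), (np.float64(5.1), -7), (np.float64(9.8), 16), (np.float64(19.6), -16), (np.float64(26.5), 10), (np.float64(33.1), -8), (np.float64(37.2), 7), (np.float64(43.4), -6), (np.float64(85.7), 6), (np.float64(98.5), 29), (np.float64(112.9), -34), (np.float64(118.7), 33), (np.float64(125.0), -29), (np.float64(129.1), 36)]
```

View pics/p1z.png

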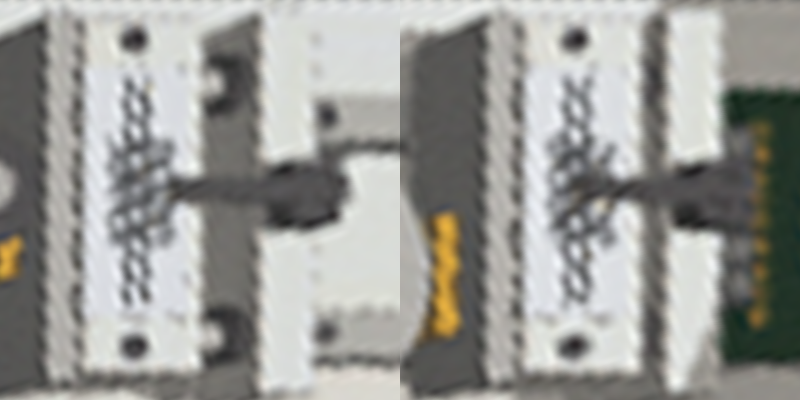

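View pics/p1.png

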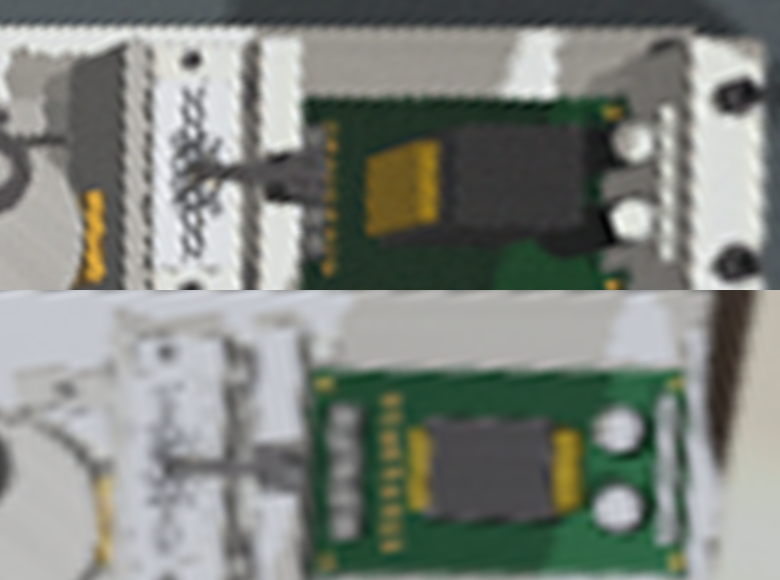

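View pics/p1_side.png

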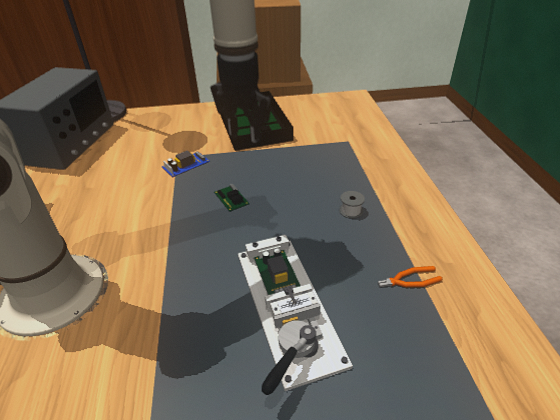

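Run:
```python
from h import *
from scipy.signal import find_peaks
from scipy.ndimage import gaussian_filter1d
k=5
def pk(im,n,z,xr,yr,h=8):
    q=cv2.cvtColor(rect(n,im,ORG,ANG,z,xr,yr,k),cv2.COLOR_BGR2GRAY).astype(float)
    g=np.gradient(gaussian_filter1d(q.mean(0),3))*k; o=[]
    for a in find_peaks(abs(g),height=h)[0]:
        y0,y1,y2=abs(g[a-1]),abs(g[a]),abs(g[a+1]); o.append((round(float(yr[0]+(a+.5*(y0-y2)/(y0-2*y1+y2))/k),1),int(round(g[a]))))
    return o
I={f:cv2.imread(f"pics/{f}_side.png") if f!="0" else cv2.imread("pics/side_avg.png") for f in("0","p1")}
for f,o in(("0",0),("p1",20)):
    for xr in((22,30),(32,40),(-45,-38),(-36,-30),(10,16),(-18,-10)):
        print(f,xr,pk(I[f],"side",.052,xr,(-70+o,-10+o)))
# scale crops at native pixels
A=cv2.resize(I["0"][295:340,270:335],(780,540),interpolation=cv2.INTER_CUBIC); cv2.imwrite("pics/sc0.png",A)
A=cv2.resize(I["p1"][275:320,260:325],(780,540),interpolation=cv2.INTER_CUBIC); cv2.imwrite("pics/sc1.png",A)
```

```text
0 (22, 30) [(-69.1, -36), (-66.9, 28), (-64.8, -28), (-62.3, 37), (-49.8, -32), (-44.6, -20), (-35.0, 42), (-21.7, -16), (-16.2, 11)]
0 (32, 40) [(-69.2, -13), (-63.5, 24), (-49.5, -39), (-35.0, 42)]
0 (-45, -38) [(-68.7, -9), (-63.5, 17), (-49.9, -39), (-35.2, 41), (-22.0, -21)]
0 (-36, -30) [(-68.8, -16), (-63.4, 27), (-53.3, 8), (-50.0, -21), (-44.7, -35), (-35.4, 47), (-21.4, -38), (-16.1, 23)]
0 (10, 16) [(-69.0, -27), (-66.8, 15), (-64.8, -14), (-62.4, 19), (-56.5, 31), (-49.7, -35), (-35.0, 36), (-21.1, -32), (-11.6, 9)]
0 (-18, -10) [(-69.2, -27), (-67.1, 28), (-65.0, -25), (-62.5, 34), (-49.8, -37), (-35.1, 40)]
p1 (22, 30) [(-48.9, 43), (-39.5, -37), (-36.9, 20), (-34.8, -20), (-32.2, 34), (-19.7, -45), (-13.6, 43), (0.4, -43)]
p1 (32, 40) [(-48.5, 26), (-39.8, -18), (-33.9, 16), (-19.7, -40), (-13.5, 44), (-0.1, -23)]
p1 (-45, -38) [(-48.9, 23), (-41.0, -17), (-35.5, 9), (-32.2, 9), (-23.8, 8), (-20.0, -34), (-13.6, 41), (-7.4, -18), (-0.0, -25)]
p1 (-36, -30) [(-48.8, 34), (-38.0, -13), (-33.7, 16), (-19.7, -48), (-13.8, 44), (-0.3, -35)]
p1 (10, 16) [(-48.8, 43), (-43.4, -25), (-39.8, -20), (-37.2, 17), (-34.8, -18), (-32.1, 33), (-29.0, -12), (-26.3, 23), (-19.7, -34), (-13.4, 42), (0.3, -40)]
p1 (-18, -10) [(-48.9, 36), (-39.6, -34), (-37.1, 16), (-35.1, -23), (-32.5, 40), (-29.7, -9), (-19.9, -36), (-13.4, 41), (-0.0, -44)]
```

View pics/sc0.png

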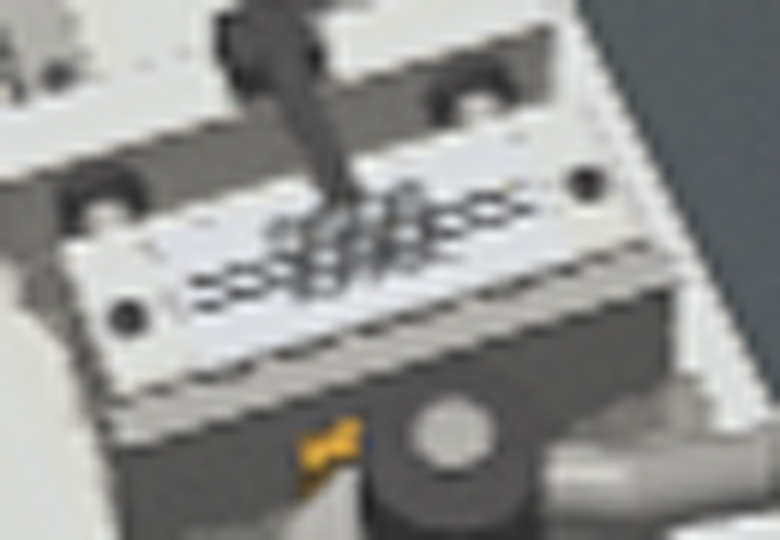

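View pics/sc1.png

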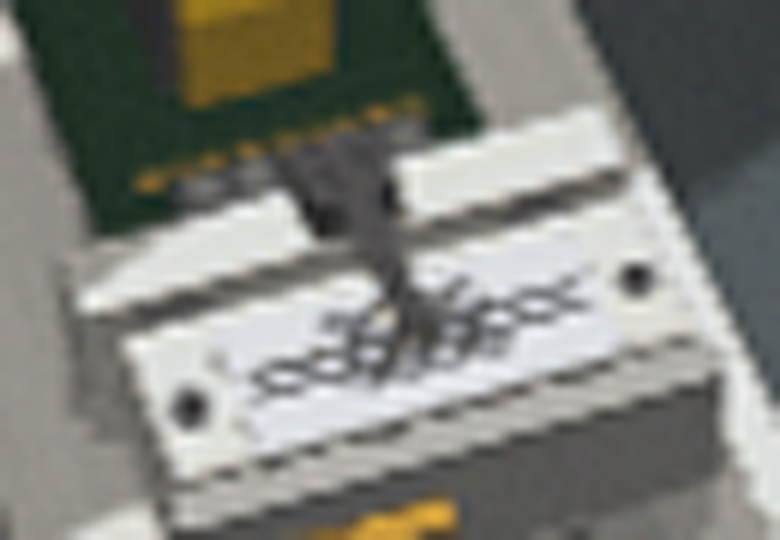

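Run:
```python
from h import *
I={"0":cv2.imread("pics/side_avg.png"),"p1":cv2.imread("pics/p1_side.png")}
out=[]
for f,o in(("0",-65.85),("p1",-35.95)):
    q=rect("side",I[f],ORG,ANG,.052,(-15,20),(o-15,o+20),11); out.append(q)
    for v in(-2,2): 
        c=int((v+15)*11); cv2.line(q,(c,0),(c,14),(0,0,255),1); cv2.line(q,(c,370),(c,384),(0,0,255),1)
    g=cv2.cvtColor(rect("side",I[f],ORG,ANG,.052,(-15,20),(o-15,o+20),2),cv2.COLOR_BGR2GRAY)
    for x in range(-4,9,2): print(f,"x",x,"y-7..+13 :",g[int((20-x)*2),int(8*2):int(28*2):2])
cv2.imwrite("pics/tip.png",np.hstack(out))
```

```text
0 x -4 y-7..+13 : [161 146 152 148 127 133 174 193 162 128 122 130 123 105 102 134 185 225
 231 226]
0 x -2 y-7..+13 : [206 168 125 100  92 104 130 140 127 121 136 155 152 136 118 115 143 187
 214 210]
0 x 0 y-7..+13 : [208 191 169 142 117 113 111 109 100  87  90 119 150 154 131 102  88 101
 113 111]
0 x 2 y-7..+13 : [179 155 146 132 122 120 138 150 131 104  92 102 120 133 130 112  90  71
  66  72]
0 x 4 y-7..+13 : [204 166 121 100  94  95 109 123 125 122 124 132 141 143 125  91  68  66
  75  85]
0 x 6 y-7..+13 : [191 162 136 112  86  79  83  92 106 115 124 154 186 199 171 131 121 130
 147 163]
0 x 8 y-7..+13 : [155 140 152 148 125 114 128 144 129  99  87 103 133 151 147 157 185 214
 226 228]
p1 x -4 y-7..+13 : [200 164 125  99  79  90 126 138 115 104 128 162 163 139 120 135 180 217
 228 227]
p1 x -2 y-7..+13 : [170 152 155 148 129 107  87  76  82 100 130 172 198 196 162 124 131 174
 212 223]
p1 x 0 y-7..+13 : [172 150 148 144 135 125 114  99  77  69  77 103 134 152 141 110  94 104
 126 136]
p1 x 2 y-7..+13 : [195 153 116 102  94  91  97  98  88  74  67  65  67  71  77  80  73  60
  53  61]
p1 x 4 y-7..+13 : [182 156 159 164 135  99  73  64  65  66  67  74  79  80  79  69  71  84
  91  87]
p1 x 6 y-7..+13 : [172 161 184 192 168 128 104  93  83  76  79  85  88  99 105 108 131 164
 189 189]
p1 x 8 y-7..+13 : [193 152 119 106 108 117 142 153 132 107 100 108 115 121 128 157 194 226
 240 228]
```

View pics/tip.png

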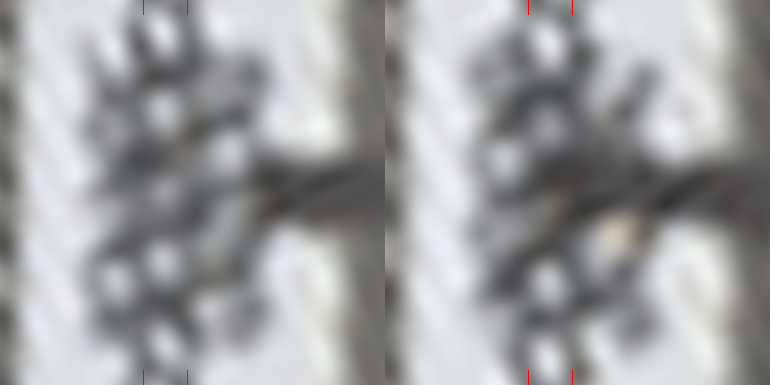

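The tip moved from about +7.7 mm to between 0 and −2 mm of the long-line centre. There the tip merges with the first-drawn line, so this reading alone is coarse. The cleaner edge measurements give 8.05 mm (top) and 8.3–8.5 mm (side), and the lever model gives 7.85 mm. All lie inside 6–10. Last, I'll check the bystanders and that the lever has held.

```bash
python3 - <<'E'
from h import *
a=cv2.imread("pics/side_avg.png"); b=cv2.imread("pics/p1_side.png"); c=cv2.imread("pics/p1_top.png"); t=cv2.imread("pics/top_avg.png")
def cen(im,lo,hi,x,y,w,h):
    m=mask(im[y:y+h,x:x+w],lo,hi); M=cv2.moments(m,True); return round(M["m10"]/M["m00"]+x,2),round(M["m01"]/M["m00"]+y,2),int(M["m00"])
for n,im in(("0",a),("1",b)):
    print(n,"cutter",cen(im,(3,150,80),(18,255,255),370,255,80,40),"relay",cen(im,(40,90,20),(90,255,255),205,175,50,45),"blue",cen(im,(105,120,40),(130,255,255),150,140,65,45))
print("reel diff",cv2.absdiff(a[185:222,335:370],b[185:222,335:370]).mean().round(2))
q=rect("side",b,ORG,ANG,.0292,(-60,60),(-60,160),3.5); g=mask(q,(40,100,20),(90,255,255))
for lo,hi in((8,30),(30,60),(80,115)):
    y=np.nonzero(g[:,int((lo+60)*3.5):int((hi+60)*3.5)].sum(1)>255*8)[0]; print("board x",(60-y.min()/3.5).round(1),(60-y.max()/3.5).round(1))
E
python3 lev.py
```

```text
0 cutter (416.08, 277.08, 568) relay (230.14, 199.39, 226) blue (188.4, 166.14, 169)
1 cutter (416.04, 277.07, 567) relay (230.27, 199.05, 228) blue (188.22, 166.2, 176)
reel diff 2.02
board x 32.6 -34.3
board x 32.3 -34.3
board x 32.9 -35.7
clock 19.83 r mm 354.2 radial ang 101.36 yaw-90 -132.07 lever from 0: -112.3 121.2 z 0.2634 F [-0.1 -0.1 -0.6] T [-0.02  0.02 -0.03] w 0.0501 j [-22.0, 6.0, 4.0, 113.0, -0.0, 61.0, -60.0]
```

Bystanders are where they started (shifts under 0.4 px), the board is square and centred, and the arm is clear. Handing in.

```bash
python3 -c "
from rig import r
print(r.finish_job())"
```

```text
the job is handed in; nothing more can be done
None
```

I set the power board flat and centred on the rails. Then I swung the cam lever clockwise in stages to about 120° and let go with the arm clear. The job was handed in at about 20 s.

- **Board:** It is square, centred on the rails to about 1 mm, and against the fixed jaw. Neither the board nor the jaw bar moved over the last lever steps.
- **Pointer:** I put the deflection near 8 mm, between the long lines at 6 and 10. Edges in the top view give 8.05 mm, edges in the side view 8.3–8.5 mm, and the lever angle 7.85 mm. The carriage had not moved after I released the lever.
- **Bystanders:** The flush cutter, relay board and blue look-alike are within 0.4 px of where they started, and the solder reel looks unchanged.

**Weak checks:** Reading the pointer tip directly on the scale was too blurred to resolve to better than about 2 mm. It gave 7.8–9.8 mm, so I relied on the edge measurements. The two views' jaw-gap estimates also differed by about 1 mm (150.7 and 151.8).

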